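# Spot the negatives at the darkroom bench

## Robot

A 6-joint arm with a two-finger parallel gripper is mounted at the origin on the work surface. World frame = base frame: x ahead of the robot, y to its left, z up, the work surface at z = 0. Lengths are in m, angles in degrees, forces in N, time in s.
With the tool pointing down it reaches from about 0.375 to 0.9 m from the base axis. Payload 3.1 kg.
Tool frame: the origin (TCP) lies on the centre line of the jaws, within the pads' length; the fingertips stand 19 mm ahead of it and the grasp point (between the pads) is the TCP (tips_ahead is the distance from the TCP to the fingertips, in m); z points along the fingers, y is the line along which they close (so a half turn about z gives the same grasp; the last joint's range is limited). The gripper opens to 87 mm and grips with 3 to 60 N. Pads are 19 mm wide; open, the fingers measure 117 mm over their backs; the gripper's body (75 mm by 190 mm) begins 51 mm behind the grasp point.
Start: joints at [54.116, 30.224, 82.088, -0, 67.689, -10.227], TCP at [0.271, 0.563, 0.242] pointing down, gripper open.
Joint ranges: [-176.69, 176.69], [-43.24, 126.21], [12.49, 139.97], [-82, 262], [0, 151.66], [-163.58, 163.58]. Speed limits (degrees/s): [159.86, 159.86, 180, 180, 180, 180].

## Interface

Orientations are given as a 3x3 rotation matrix whose columns are the frame's x, y, z axes.
In Python, from rig import read_state, capture, hand_in, trace, landmark_of, tips_ahead gives the robot as it stands.
- The arm moves only by the shell command python3 -m jog 'ROWS'. ROWS is JSON, a list of rows, each an object of numbers: "tx", "ty", "tz": the shift along the tool's x, y, z in cm; "roll": the turn about the tool's z in rad; "jaw": the opening, from 0 (shut) to 1 (fully open). A call has 1 to 8 rows; each row shifts and turns the commanded pose from where the row before left it, along the tool's axes as they then stand; what a row does not reach is not made up. A row lasts 1/10 s, in which the tool goes at most 50 mm and 8.59 degrees, less where a joint would pass 70% of its speed; a pose out of reach is approached as far as the arm can. A call with a gripper value outside its range is refused whole. The fingers move at their own pace and stop on an object; the grip force is fixed at half the most. Time passes only in rows, so rows that do not move let the fingers close. It gives the time, the measured TCP pose, the force, the opening and the grip force at its end, in the units of the state.
- read_state(): the state, without advancing time (a new reading comes with each control period).
- capture(name): name is "side" or "top" or "wrist"; returns a dict with "img" (400x640x3 uint8, red, green, blue), "vertical_fov" (degrees; the focal length in pixels is half the picture's height over the tangent of half this angle, whatever the lens; pixels are square), "cx", "cy" (the principal point, pixels), "k1" (the pictures are not rectified: a ray, as slopes to the right and down, at radius r is drawn at 1 + k1 r^2 times it, then the intrinsics apply), "cam_to_world" (4x4, takes a point from camera to world coordinates); the wrist camera has in their place "tool_from_camera" (4x4, takes a point from camera to tool coordinates, whose origin is the TCP and whose axes are the flange's). Camera axes: x right, y up, looking along -z (the intrinsics and any distortion apply to the point x, -y, -z); pixel columns grow to the right and rows downward; lengths in m; the calibration is good to about 2 mm. A picture is of the moment at which its call begins: read the wrist's pose just before it. There is no depth.
- hand_in(): hands the job in; it is judged then, once.
Trained networks look in the newest picture that a camera, given by its name, has taken for a name from the list of things; names that differ only in an ending like _2 or _b are one class to them, and where a whole thing is asked for, a point or a joint stands for the part that bears it (a point fixed in the world has none). Each returns a list of dicts, best first, with "p" (0 to 1); they miss things now and then, are a little off and sometimes report something else, mostly with a low value. They report only what shows in the picture. A call takes as long as a camera call. They do not tell look-alikes from the thing itself.
- trace(camera, thing): "pixels" (400x640 bool, what is visible of it) and "bbox" ([left, top, width, height] in pixels, round what is visible of it).
- landmark_of(camera, thing): "point" ([row, column] in pixels: a listed point, or the origin of a listed thing).
The state is a dict: "time_s": time; "joint_positions": joint angles; "qvel": joint speeds; "tau": joint torques, N m; "position": TCP position; "tcp_rot": TCP orientation; "force": force on the tool from outside, world axes, zero at the start; "moment": the same for the moment, N m; "opening": opening from 0.0 (shut) to 1.0 (fully open); "grasp_force": force on a finger pad.
Only numpy, scipy, OpenCV 4.12 (cv2) and the standard library are available. Lean on these libraries where they do the work, as an engineer would, in place of code of your own. Each camera call takes 0.05 s, during which the arm holds its last target. There are 200 camera calls.

## Task

Seat every film carrier that is on the bench flat in the board pocket of its own size, tongue in the slot. Once all are seated, take the brush from its stand, dip its tip well into the tall beaker to wet it, then well into the small dye pot, touch it gently to the middle of each film, largest carrier first and smallest last, then dip the tip well into the tall beaker again to rinse it and hang the brush back upright in its stand. At the end every carrier must still be seated; do not tip the pot or the beaker, and do not disturb the reel, film can and paper box.

Things in the scene. Friction and masses are not known exactly. Their poses are not given: they have to be found in the camera images.
- board: fixed grey retouching board, 120 (x) by 284 (y) mm, 12 mm high, with four pockets 6 mm deep side by side along y (from +y: large, medium, small, mini); every pocket has a 35 mm wide slot running out through the board's front edge (-x). Origin: centre of its underside on the bench
- pocket_large (a point): centre of the floor of the large pocket, 6 mm above the bench; the pocket is 83 (x) by 79 (y) mm; +x points away from its slot
- pocket_medium (a point): centre of the floor of the medium pocket, 6 mm above the bench; the pocket is 69 (x) by 65 (y) mm; +x points away from its slot
- pocket_small (a point): centre of the floor of the small pocket, 6 mm above the bench; the pocket is 55 (x) by 51 (y) mm; +x points away from its slot
- pocket_mini (a point): centre of the floor of the mini pocket, 6 mm above the bench; the pocket is 43 (x) by 39 (y) mm; +x points away from its slot
- carrier_large: large film carrier (may be absent), loose: black plate 78 (x) by 74 (y) by 8 mm with a 30 mm wide, 28 mm long tongue at its -x end; on it an upright aluminium finger grip 24 (x) by 10 (y) mm, centred at x = -53 mm, up to 42 mm above the underside. Origin: centre of the plate's underside, tongue left out; lies on the pocket's point when seated (2.5 mm play each side)
- film_large (a point): middle of the film (amber rectangle) in the large carrier, on its upper face, 8 mm above its underside
- carrier_medium: medium film carrier (may be absent), loose: black plate 64 (x) by 60 (y) by 8 mm with a 30 mm wide, 28 mm long tongue at its -x end; on it an upright aluminium finger grip 24 (x) by 10 (y) mm, centred at x = -46 mm, up to 42 mm above the underside. Origin: centre of the plate's underside, tongue left out; lies on the pocket's point when seated (2.5 mm play each side)
- film_medium (a point): middle of the film (amber rectangle) in the medium carrier, on its upper face, 8 mm above its underside
- carrier_small: small film carrier (may be absent), loose: black plate 50 (x) by 46 (y) by 8 mm with a 30 mm wide, 28 mm long tongue at its -x end; on it an upright aluminium finger grip 24 (x) by 10 (y) mm, centred at x = -39 mm, up to 42 mm above the underside. Origin: centre of the plate's underside, tongue left out; lies on the pocket's point when seated (2.5 mm play each side)
- film_small (a point): middle of the film (amber rectangle) in the small carrier, on its upper face, 8 mm above its underside
- carrier_mini: mini film carrier (may be absent), loose: black plate 38 (x) by 34 (y) by 8 mm with a 30 mm wide, 28 mm long tongue at its -x end; on it an upright aluminium finger grip 24 (x) by 10 (y) mm, centred at x = -33 mm, up to 42 mm above the underside. Origin: centre of the plate's underside, tongue left out; lies on the pocket's point when seated (2.5 mm play each side)
- film_mini (a point): middle of the film (amber rectangle) in the mini carrier, on its upper face, 8 mm above its underside
- stand: fixed brush stand, foot 70 by 70 mm, with a fork of two aluminium prongs along x, 20 mm apart, open to -x, closed by a post at +x; prong tops 75 mm above the bench. Origin: centre of its underside
- stand_seat (a point): point midway between the prongs, level with their tops, where the brush's collar rests when the brush hangs in its stand
- brush: brush hanging upright in the stand: black collar 30 mm across, 5 mm thick; above it a wooden handle 14 by 14 mm up to 63 mm above the origin; below it a 10 mm steel ferrule and bristles ending 65 mm below the origin, which yield up to 8 mm upward on a soft spring (0.5 to 1.7 N). Origin: middle of the collar's underside, z up the handle
- brush_tip (a point): lower end of the bristles, 65 mm below the brush's origin
- brush_grip (a point): point to grip on the brush handle, 38 mm above the brush's origin
- dye_pot: small squat white ceramic dye pot, open at the top, 52 mm across and 36 mm high, wall 4 mm, floor about 5 mm. Origin: centre of its underside
- rinse_beaker: tall white plastic rinsing beaker, open at the top, 68 mm across and 70 mm high, wall 4 mm, floor about 5 mm. Origin: centre of its underside
- reel: white film reel, 92 mm across, 56 mm high; not part of the job. Origin: centre of its underside
- film_can: small black film can, 34 mm across, 50 mm high; not part of the job. Origin: centre of its underside
- paper_box: flat cardboard paper box 90 by 130 by 30 mm; not part of the job. Origin: centre of its underside
There are look-alikes about, which are no part of the job. What is shaped like the carrier_mini but blue is not meant. Leave any red look-alike of the carrier_large alone.

How it is judged (in metres and radians):
On the way, in this order (a step that is already met when the one before it is completed fails the run):
1. every carrier lies flat in the pocket of its size (horizontal distance between carrier_large and pocket_large below 0.006 m and z of carrier_large in the frame of pocket_large below 0.003 m and angle between each of carrier_large, carrier_medium, carrier_small, carrier_mini's own z axis and vertical below 0.05 rad and angle between the x axis of carrier_large and the x axis of pocket_large, either way round below 0.1 rad and horizontal distance between carrier_medium and pocket_medium below 0.006 m and z of carrier_medium in the frame of pocket_medium below 0.003 m and angle between the x axis of carrier_medium and the x axis of pocket_medium, either way round below 0.1 rad and horizontal distance between carrier_small and pocket_small below 0.006 m and z of carrier_small in the frame of pocket_small below 0.003 m and angle between the x axis of carrier_small and the x axis of pocket_small, either way round below 0.1 rad and horizontal distance between carrier_mini and pocket_mini below 0.006 m and z of carrier_mini in the frame of pocket_mini below 0.003 m and angle between the x axis of carrier_mini and the x axis of pocket_mini, either way round below 0.1 rad), for 0.2 s.
2. the brush tip is wetted in the beaker, at least 20 mm below its rim (z of brush_tip in the frame of rinse_beaker between 0 and 0.05 m and horizontal distance between brush_tip and rinse_beaker below 0.03 m), for 0.2 s.
3. the brush tip is dipped in the dye pot, at least 14 mm below its rim (z of brush_tip in the frame of dye_pot between 0 and 0.022 m and horizontal distance between brush_tip and dye_pot below 0.022 m), for 0.2 s.
4. the brush tip touches the film of the large carrier within 8 mm of its middle (horizontal distance between brush_tip and film_large below 0.008 m and contact force between brush and carrier_large above 0.1 N), for 0.1 s.
5. the brush tip touches the film of the medium carrier within 8 mm of its middle (horizontal distance between brush_tip and film_medium below 0.008 m and contact force between brush and carrier_medium above 0.1 N), for 0.1 s.
6. the brush tip touches the film of the small carrier within 8 mm of its middle (horizontal distance between brush_tip and film_small below 0.008 m and contact force between brush and carrier_small above 0.1 N), for 0.1 s.
7. the brush tip touches the film of the mini carrier within 8 mm of its middle (horizontal distance between brush_tip and film_mini below 0.008 m and contact force between brush and carrier_mini above 0.1 N), for 0.1 s.
8. the brush tip is rinsed in the beaker, at least 20 mm below its rim (all of step 2), for 0.2 s.
At the end, for the whole second after the job is handed in: Every carrier present rests in its own pocket: within 6 mm sideways and 3 mm of the floor, tilt under 0.05 rad, square within 0.1 rad. The brush hangs at rest in its stand, collar within 15 mm of the seat point, tilt under 0.12 rad. Pot and beaker stand upright (all of step 1 and linear speed of each of carrier_large, carrier_medium, carrier_small, carrier_mini, brush below 0.02 m/s and distance between brush and stand_seat below 0.015 m and angle between brush's own z axis and vertical below 0.12 rad and angle between each of dye_pot, rinse_beaker's own z axis and vertical below 0.1 rad); the robot touches nothing.
It fails at once if the dye pot or the beaker is tipped by more than 0.35 rad (angle between any of dye_pot, rinse_beaker's own z axis and vertical above 0.35 rad).
It fails at once if the brush is pressed on a carrier with more than 15 N (contact force between brush and carrier_large above 15 N or contact force between brush and carrier_medium above 15 N or contact force between brush and carrier_small above 15 N or contact force between brush and carrier_mini above 15 N).
It fails at once if the reel, the film can or the paper box is moved by more than 30 mm (distance of any of reel, film_can, paper_box from where it was at the start of the episode above 0.03 m).
Of carrier_large, carrier_medium, carrier_small, carrier_mini only 3 to 4 are there at a start; the rules pass over those that are not, and their reading is None.
At some moment in a run one of carrier_large, carrier_medium, carrier_small, carrier_mini may be knocked a few centimetres aside while the robot is not near it.
It also fails if it takes over 210 s, if anything falls off the work surface, if the arm or the gripper's body presses on something with over 40 N, if the wrist force passes 120 N, or if a joint passes its speed limit or range.

## Working session

There is one attempt and no reset: what is moved stays moved. The work goes in short steps, Python scripts to look and compute and a shell command to move; the robot and the scene stay as the last step left them, time stands still between calls to the robot, and variables do not carry over. Pictures are saved under pics/ and viewed, at most 14 in all, crops included, and the job is handed in when it is done.

```bash
mkdir -p pics; ls; cat > h.py <<'E'
import numpy as np,cv2
from rig import *
def cam(name):
    s=read_state(); c=capture(name)
    c['T']=np.array(c['cam_to_world']) if 'cam_to_world' in c else None
    if c['T'] is None:
        W=np.eye(4); W[:3,:3]=np.array(s['tcp_rot']); W[:3,3]=s['position']
        c['T']=W@np.array(c['tool_from_camera'])
    c['f']=200/np.tan(np.radians(c['vertical_fov']/2)); c['name']=name
    return c
def ray(c,row,col):
    d=np.array([(col-c['cx'])/c['f'],(row-c['cy'])/c['f']]); u=d.copy()
    for _ in range(30): u=d/(1+c['k1']*(u@u))
    R=c['T'][:3,:3]@np.array([u[0],-u[1],-1]); return c['T'][:3,3],R
def at(c,row,col,z):
    o,d=ray(c,row,col); return o+d*(z-o[2])/d[2]
def proj(c,P):
    p=np.linalg.inv(c['T'])@np.append(P,1); u=np.array([p[0],-p[1]])/-p[2]
    u=u*(1+c['k1']*(u@u)); return u[1]*c['f']+c['cy'],u[0]*c['f']+c['cx']
def save(c,fn,crop=None,s=1):
    i=c['img'][:,:,::-1]
    if crop: a,b,x,y=crop; i=i[a:b,x:y]
    if s!=1: i=cv2.resize(i,None,fx=s,fy=s,interpolation=cv2.INTER_CUBIC)
    cv2.imwrite(fn,i)
E
python3 - <<'E'
from h import *
print(tips_ahead if not callable(tips_ahead) else tips_ahead())
for n in ['top','side']:
    c=cam(n); save(c,f'pics/{n}0.png'); print(n,c['T'].round(3).tolist(),c['f'],c['k1'])
    for t,z in [('board',0),('pocket_large',.006),('pocket_medium',.006),('pocket_small',.006),('pocket_mini',.006),('carrier_large',0),('carrier_medium',0),('carrier_small',0),('carrier_mini',0),('film_large',.008),('film_medium',.008),('film_small',.008),('film_mini',.008),('stand_seat',.075),('brush_grip',.113),('dye_pot',0),('rinse_beaker',0),('reel',0),('film_can',0),('paper_box',0)]:
        print(t,[(round(d['p'],2),np.round(d['point']).tolist(),at(c,*d['point'],z)[:2].round(3).tolist()) for d in landmark_of(n,t)[:3]])
E
```

```text
pics
0.019
top [[-0.022, 0.997, -0.074, 0.425], [-1.0, -0.023, -0.007, -0.033], [-0.009, 0.074, 0.997, 1.601], [0.0, 0.0, 0.0, 1.0]] 518.7019378092111 0.043258105409958315
board [(0.82, [172.0, 296.0], [0.62, 0.057])]
pocket_large [(0.83, [168.0, 265.0], [0.634, 0.153]), (0.4, [231.0, 243.0], [0.442, 0.223]), (0.37, [175.0, 334.0], [0.608, -0.059])]
pocket_medium [(0.85, [170.0, 290.0], [0.626, 0.077]), (0.63, [223.0, 376.0], [0.457, -0.185])]
pocket_small [(0.69, [170.0, 417.0], [0.618, -0.317]), (0.65, [225.0, 422.0], [0.449, -0.326])]
pocket_mini [(0.56, [175.0, 333.0], [0.61, -0.057]), (0.48, [120.0, 329.0], [0.783, -0.049])]
carrier_large [(0.91, [221.0, 372.0], [0.463, -0.174]), (0.64, [276.0, 383.0], [0.297, -0.202]), (0.28, [174.0, 315.0], [0.612, -0.002])]
carrier_medium []
carrier_small [(0.72, [172.0, 416.0], [0.613, -0.314]), (0.49, [230.0, 237.0], [0.446, 0.241])]
carrier_mini [(0.82, [226.0, 421.0], [0.447, -0.325]), (0.75, [237.0, 451.0], [0.41, -0.414]), (0.61, [209.0, 452.0], [0.496, -0.419])]
film_large [(0.75, [221.0, 374.0], [0.463, -0.181]), (0.69, [274.0, 379.0]
[... 1732 characters left out ...]
0.328])]
film_large [(0.92, [193.0, 352.0], [0.465, -0.187]), (0.76, [193.0, 410.0], [0.31, -0.197]), (0.38, [228.0, 222.0], [0.787, -0.039])]
film_medium []
film_small [(0.59, [165.0, 295.0], [0.63, -0.309]), (0.38, [228.0, 294.0], [0.61, -0.047])]
film_mini [(0.75, [166.0, 355.0], [0.456, -0.309]), (0.63, [144.0, 339.0], [0.503, -0.427]), (0.49, [154.0, 369.0], [0.41, -0.375])]
stand_seat [(0.89, [312.0, 369.0], [0.446, 0.227])]
brush_grip [(0.66, [295.0, 371.0], [0.446, 0.217])]
dye_pot []
rinse_beaker []
reel [(0.94, [229.0, 225.0], [0.781, -0.043]), (0.17, [266.0, 286.0], [0.618, 0.066])]
film_can [(0.69, [262.0, 377.0], [0.413, 0.044])]
paper_box [(0.88, [310.0, 200.0], [0.783, 0.19])]
```

View pics/top0.png

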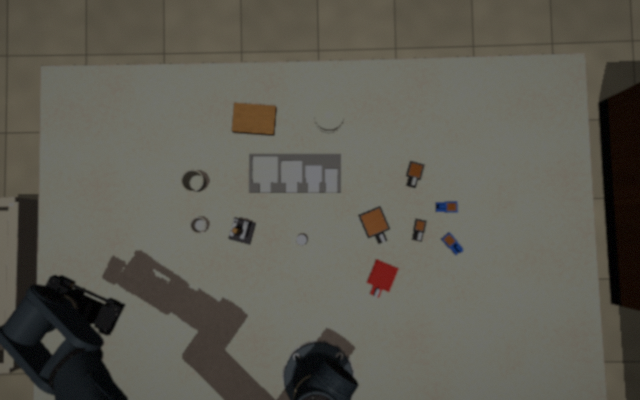

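View pics/side0.png

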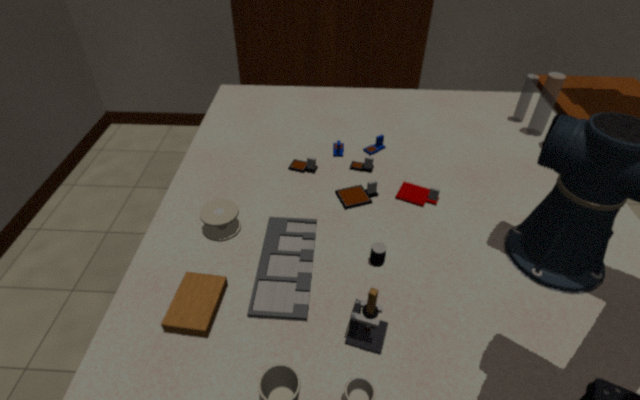

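Top view: the board is at columns 249-341 and rows 153-193. Three black carriers with amber film sit at (col 374, row 222), (415,172) and (420,228). The red look-alike is at (382,275), and the two blue ones are at (447,207) and (452,243). Sizes still need checking. Beaker (195,180), pot (200,225), stand (240,230), can (302,240).

```bash
python3 - <<'E'
from h import *
s=read_state(); print(np.round(s['tcp_rot'],3).tolist(),s['position'])
c=cam('wrist'); print(np.round(c['tool_from_camera'],3).tolist(),c['f'],c['k1'])
c=cam('top'); hsv=cv2.cvtColor(c['img'],cv2.COLOR_RGB2HSV)
m=((hsv[...,0]>3)&(hsv[...,0]<22)&(hsv[...,1]>120)).astype(np.uint8)
n,l,st,ce=cv2.connectedComponentsWithStats(m)
for i in range(1,n):
    if st[i,4]>15:
        pts=np.argwhere(l==i); w=np.array([at(c,*p,.008)[:2] for p in pts])
        r=cv2.minAreaRect((w*1000).astype(np.float32)); print(st[i],np.round(w.mean(0),3),np.round(r[0],1),np.round(r[1],1),round(r[2],1),'area mm2',st[i,4]*(1.59/c['f']*1000)**2)
save(c,'pics/crop1.png',(155,305,350,480),4)
E
```

```text
[[-0.901, 0.433, 0.0], [0.433, 0.901, 0.0], [0.0, 0.0, -1.0]] [0.2705802  0.56337008 0.24156566]
[[0.0, 0.968, 0.253, 0.07], [1.0, 0.0, -0.001, 0.001], [-0.001, 0.253, -0.968, -0.144], [0.0, 0.0, 0.0, 1.0]] 299.3180858496434 -0.015327943659729386
[ 605   83   35  227 5636] [ 0.544 -0.941] [ 530.  -928.8] [100.5 683.4] 86.7 area mm2 52957.74598264758
[ 233  104   43   31 1165] [0.791 0.185] [790.7 185.1] [128.8  89.5] 84.2 area mm2 10946.730672424492
[409 163  13  14 141] [ 0.619 -0.31 ] [ 618.3 -310. ] [34.9 38.5] 74.2 area mm2 1324.8832831003033
[448 204   7   6  42] [ 0.503 -0.416] [ 502.8 -415.9] [18.5 15.3] 88.7 area mm2 394.6460843277499
[361 209  26  27 446] [ 0.461 -0.179] [ 461.8 -179. ] [67.3 62.8] 21.6 area mm2 4190.7655621470585
[416 221   8   9  62] [ 0.448 -0.318] [ 448.4 -317.9] [21.3 24.6] 87.9 area mm2 582.572791150488
[233 227   7   7  32] [0.445 0.242] [445.1 242.7] [15.5 19.3] 17.2 area mm2 300.6827309163809
[445 236   9   8  44] [ 0.402 -0.406] [ 401.  -405.5] [21.2 17.3] 43.1 area mm2 413.4387550100237
```

View pics/crop1.png

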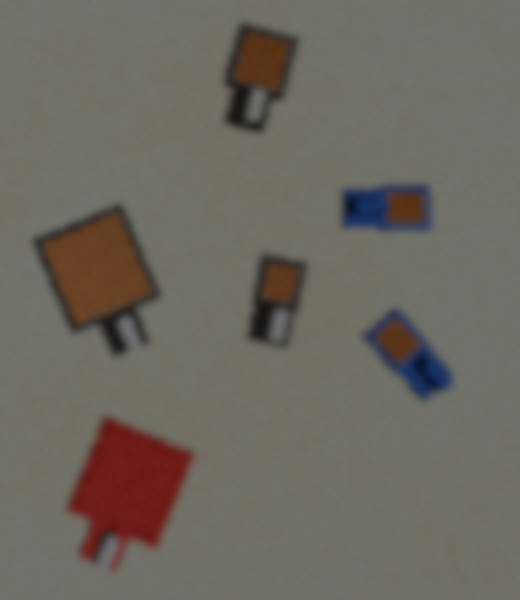

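The carrier at (374,222) has a 67x63 mm film, so with its border it is 78x74: the large one. (415,172) is the small one, with a film of about 38x35. (420,228) is the mini, with a film of about 24x21. The medium is absent. The red plate and both blue ones are look-alikes and stay where they are. Next I move to a view over the board with tool x along world +x.

```bash
python3 -m jog '[{"roll":0.1496},{"roll":0.1496},{"roll":0.1496},{"roll":0.1496},{"roll":0.1496},{"roll":0.1496},{"roll":0.1496},{"roll":0.1496}]' >/dev/null
python3 -m jog '[{"roll":0.1496},{"roll":0.1496},{"roll":0.1496},{"roll":0.1496},{"roll":0.1496},{"roll":0.1496},{"roll":0.1496},{"roll":0.1496}]' 
python3 -m jog '[{"roll":0.1496},{"roll":0.1496},{"tx":2.4,"ty":4.3,"tz":-0.5},{"tx":2.4,"ty":4.3,"tz":-0.5},{"tx":2.4,"ty":4.3,"tz":-0.5},{"tx":2.4,"ty":4.3,"tz":-0.5},{"tx":2.4,"ty":4.3,"tz":-0.5},{"tx":2.4,"ty":4.3,"tz":-0.5}]'
python3 -m jog '[{"tx":2.4,"ty":4.3,"tz":-0.5},{"tx":2.4,"ty":4.3,"tz":-0.5},{"tx":2.4,"ty":4.3,"tz":-0.5},{"tx":2.4,"ty":4.3,"tz":-0.5},{"tx":2.4,"ty":4.3,"tz":-0.5},{"tx":2.4,"ty":4.3,"tz":-0.5},{},{}]'
cat >> h.py <<'E'
def board(c):
    g=cv2.cvtColor(c['img'],cv2.COLOR_RGB2GRAY)
    return g
def look(c,things):
    for t,z in things:
        print(t,[(round(d['p'],2),np.round(d['point']).tolist(),at(c,*d['point'],z)[:2].round(4).tolist()) for d in landmark_of(c['name'],t)[:3]])
def me():
    s=read_state();R=np.array(s['tcp_rot']);print('t',round(s['time_s'],2),'pos',np.round(s['position'],4),'yaw',round(np.degrees(np.arctan2(R[1,0],R[0,0])),2),'tilt',R[2,2].round(4),'open',round(s['opening'],3),'gf',round(s['grasp_force'],1),'F',np.round(s['force'],1),'j',np.round(s['joint_positions'],0))
E
python3 - <<'E'
from h import *
me(); c=cam('wrist'); save(c,'pics/w1.png')
look(c,[('board',0),('pocket_large',.006),('pocket_medium',.006),('pocket_small',.006),('pocket_mini',.006)])
E
```

```text
t 2.2 pos [0.2706 0.5634 0.2415] yaw 154.34 tilt -1.0 open 1.002 gf 0.0 F [-0.1 -1.1  1. ] j [ 54.  30.  82.   0.  68. -10.]
board []
pocket_large []
pocket_medium []
pocket_small []
pocket_mini []$[0]: bad value
$[0]: bad value
$[0]: bad value
$[0]: bad value
```

View pics/w1.png

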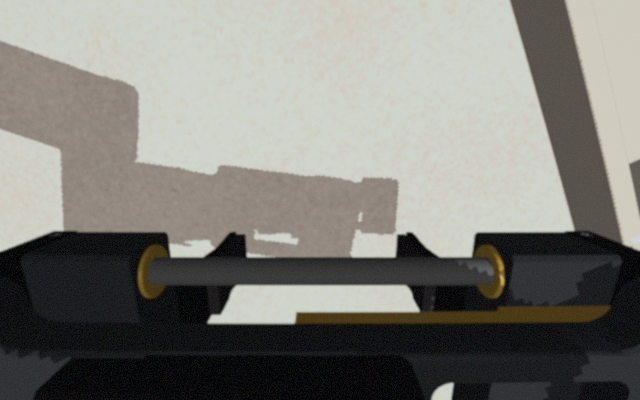

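All jog rows were refused, probably because each row needs all five keys. The picture only shows the bench, and the gripper covers rows below 235.

```bash
python3 -m jog '[{"tx":0,"ty":0,"tz":0,"roll":0.1496,"jaw":1},{"tx":0,"ty":0,"tz":0,"roll":0.1496,"jaw":1},{"tx":0,"ty":0,"tz":0,"roll":0.1496,"jaw":1},{"tx":0,"ty":0,"tz":0,"roll":0.1496,"jaw":1},{"tx":0,"ty":0,"tz":0,"roll":0.1496,"jaw":1},{"tx":0,"ty":0,"tz":0,"roll":0.1496,"jaw":1},{"tx":0,"ty":0,"tz":0,"roll":0.1496,"jaw":1},{"tx":0,"ty":0,"tz":0,"roll":0.1496,"jaw":1}]' && python3 -m jog '[{"tx":0,"ty":0,"tz":0,"roll":0.1496,"jaw":1},{"tx":0,"ty":0,"tz":0,"roll":0.1496,"jaw":1},{"tx":0,"ty":0,"tz":0,"roll":0.1496,"jaw":1},{"tx":0,"ty":0,"tz":0,"roll":0.1496,"jaw":1},{"tx":0,"ty":0,"tz":0,"roll":0.1496,"jaw":1},{"tx":0,"ty":0,"tz":0,"roll":0.1496,"jaw":1},{"tx":0,"ty":0,"tz":0,"roll":0.1496,"jaw":1},{"tx":0,"ty":0,"tz":0,"roll":0.1496,"jaw":1}]' && python3 -m jog '[{"tx":0,"ty":0,"tz":0,"roll":0.1496,"jaw":1},{"tx":0,"ty":0,"tz":0,"roll":0.1496,"jaw":1}]'
python3 -m jog '[{"tx":2.2,"ty":4.3,"tz":-0.5,"roll":0,"jaw":1},{"tx":2.2,"ty":4.3,"tz":-0.5,"roll":0,"jaw":1},{"tx":2.2,"ty":4.3,"tz":-0.5,"roll":0,"jaw":1},{"tx":2.2,"ty":4.3,"tz":-0.5,"roll":0,"jaw":1},{"tx":2.2,"ty":4.3,"tz":-0.5,"roll":0,"jaw":1},{"tx":2.2,"ty":4.3,"tz":-0.5,"roll":0,"jaw":1},{"tx":0,"ty":0,"tz":0,"roll":0,"jaw":1}]'
python3 -c "from h import *;me()"
```

```text
time_s: 3.3
position: [0.2706, 0.5633, 0.2416]
tcp_rot: [[0.08, 0.997, 0.0], [0.997, -0.08, -0.0], [-0.0, 0.0, -1.0]]
force: [0.4, -0.3, -0.2]
opening: 1.0
grasp_force: 0.0
time_s: 4.1
position: [0.2705, 0.5634, 0.2416]
tcp_rot: [[0.957, 0.29, -0.0], [0.29, -0.957, -0.0], [-0.0, 0.0, -1.0]]
force: [-0.6, -0.2, -0.2]
opening: 1.001
grasp_force: 0.0
time_s: 4.3
position: [0.2706, 0.5634, 0.2416]
tcp_rot: [[1.0, -0.005, -0.0], [-0.005, -1.0, 0.0], [-0.0, -0.0, -1.0]]
force: [0.2, 0.4, 0.3]
opening: 1.001
grasp_force: 0.0
time_s: 5.0
position: [0.4061, 0.3013, 0.2725]
tcp_rot: [[1.0, -0.006, 0.003], [-0.006, -1.0, -0.001], [0.003, 0.001, -1.0]]
force: [0.2, -0.1, -0.5]
opening: 0.999
grasp_force: 0.0
t 5.0 pos [0.4061 0.3013 0.2725] yaw -0.34 tilt -1.0 open 0.999 gf 0.0 F [ 0.2 -0.1 -0.5] j [ 24.  19.  97.  -0.  64. 114.]
```

```bash
python3 -m jog '[{"tx":1.5,"ty":4,"tz":-0.8,"roll":0,"jaw":1},{"tx":1.5,"ty":4,"tz":-0.8,"roll":0,"jaw":1},{"tx":1.5,"ty":4,"tz":-0.8,"roll":0,"jaw":1},{"tx":1.5,"ty":4,"tz":-0.8,"roll":0,"jaw":1},{"tx":1.5,"ty":4,"tz":-0.8,"roll":0,"jaw":1},{"tx":1.5,"ty":4,"tz":-0.8,"roll":-0.006,"jaw":1},{"tx":0,"ty":0,"tz":0,"roll":0,"jaw":1},{"tx":0,"ty":0,"tz":0,"roll":0,"jaw":1}]'
python3 - <<'E'
from h import *
me(); c=cam('wrist'); save(c,'pics/w2.png')
look(c,[('board',0),('pocket_large',.006),('pocket_medium',.006),('pocket_small',.006),('pocket_mini',.006)])
E
```

```text
time_s: 5.8
position: [0.4932, 0.0655, 0.3195]
tcp_rot: [[1.0, 0.005, -0.0], [0.005, -1.0, 0.001], [-0.0, -0.001, -1.0]]
force: [0.3, 1.5, -0.5]
opening: 0.999
grasp_force: 0.0
t 5.8 pos [0.4932 0.0655 0.3195] yaw 0.29 tilt -1.0 open 0.999 gf 0.0 F [ 0.3  1.5 -0.5] j [-5. 15. 94.  0. 71. 84.]
board [(0.75, [88.0, 324.0], [0.6164, 0.063]), (0.4, [219.0, 205.0], [0.4166, 0.255])]
pocket_large [(0.67, [76.0, 260.0], [0.6313, 0.1552])]
pocket_medium [(0.94, [83.0, 323.0], [0.6229, 0.0651])]
pocket_small [(0.93, [88.0, 365.0], [0.6163, 0.0043]), (0.72, [196.0, 475.0], [0.4578, -0.1754])]
pocket_mini [(0.93, [97.0, 403.0], [0.6042, -0.0506]), (0.3, [94.0, 582.0], [0.6113, -0.3126])]
```

View pics/w2.png

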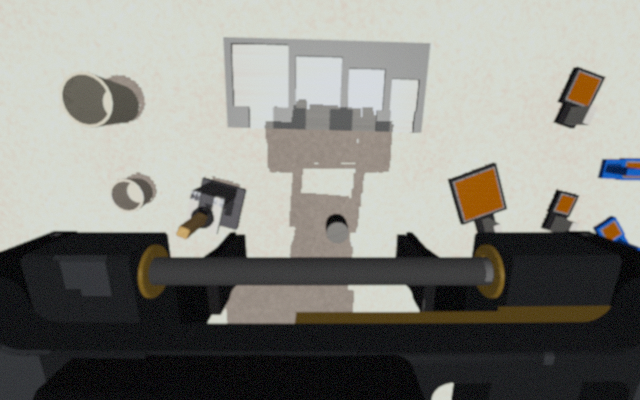

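The wrist view shows the board corners at (223,37), (430,43), (421,132) and (227,127). The pocket fronts are aligned and the back edges step down from row 43 to 78. The large carrier is at (478,193), the small at (581,88) and the mini at (563,205). Next I fit the board and the carriers.

```bash
cat > fit.py <<'E'
from h import *
from scipy.optimize import least_squares
def amber(c):
    hsv=cv2.cvtColor(c['img'],cv2.COLOR_RGB2HSV)
    m=((hsv[...,0]>5)&(hsv[...,0]<22)&(hsv[...,1]>150)&(hsv[...,2]>90)).astype(np.uint8)
    m[232:]=0
    cs,_=cv2.findContours(m,cv2.RETR_EXTERNAL,cv2.CHAIN_APPROX_NONE)
    for k in cs:
        if cv2.contourArea(k)>60:
            w=np.array([at(c,p[0][1],p[0][0],.008)[:2]*1000 for p in k],np.float32)
            r=cv2.minAreaRect(w); px=k[:,0].mean(0)
            print('film px',px.round(),'c',np.round(r[0],1),'size',np.round(r[1],1),'ang',round(r[2],2))
E
python3 - <<'E'
from fit import *
c=cam('wrist'); g=cv2.cvtColor(c['img'],cv2.COLOR_RGB2GRAY)
# picked (col,row), board-frame model (X,Y) with X relative to front wall flag
half={'L':(83,79,92.5),'M':(69,65,10.5),'S':(55,51,-57.5),'N':(43,39,-112.5)}
P=[((223,37),(60,142),0),((430,43),(60,-142),0),((421,132),(-60,-142),0),((227,127),(-60,142),0)]
for k,a,b in [('L',(232,43),(289,44)),('M',(295,55),(343,56)),('S',(348,67),(386,68)),('N',(391,78),(420,79))]:
    X,Y,y=half[k]; P+=[(a,(X,y+Y/2),1),(b,(X,y-Y/2),1)]
px=np.array([p[0] for p in P],np.float32)[:,None]
sub=cv2.cornerSubPix(g,px.copy(),(4,4),(-1,-1),(3,30,.01))[:,0]
print(np.round(sub-px[:,0],1).tolist())
w=np.array([at(c,s[1],s[0],.012)[:2]*1000 for s in sub])
M=np.array([p[1] for p in P],float); F=np.array([p[2] for p in P])
def res(v):
    X=M[:,0]+F*v[3]; co,si=np.cos(v[2]),np.sin(v[2])
    return np.c_[v[0]+co*X-si*M[:,1],v[1]+si*X+co*M[:,1]]-w
s=least_squares(lambda v:res(v).ravel(),[615,60,0,-50],loss='soft_l1',f_scale=2); v=s.x
print(v.round(3),'deg',np.degrees(v[2])); print(res(v).round(1).tolist())
for k,(X,Y,y) in half.items():
    x=v[3]+X/2; print(k,np.round([v[0]+np.cos(v[2])*x-np.sin(v[2])*y,v[1]+np.sin(v[2])*x+np.cos(v[2])*y],1))
amber(c)
look(c,[('film_large',.008),('film_small',.008),('film_mini',.008),('dye_pot',0),('rinse_beaker',0),('stand_seat',.075),('brush_grip',.113),('stand',0)])
E
```

```text
[[1.399999976158142, -1.399999976158142], [1.399999976158142, -0.4000000059604645], [0.699999988079071, -0.4000000059604645], [1.2999999523162842, -1.399999976158142], [1.0, -0.4000000059604645], [-0.0, 0.10000000149011612], [2.0999999046325684, 0.5], [-0.6000000238418579, 1.0], [2.200000047683716, 1.2000000476837158], [-0.6000000238418579, 1.2000000476837158], [2.0, 0.8999999761581421], [-0.6000000238418579, 0.800000011920929]]
[ 6.18186e+02  6.16430e+01 -2.10000e-02 -3.17750e+01] deg -1.2014741824222308
[[0.5, 0.6], [0.6, -0.2], [-0.6, -0.3], [-0.5, 0.7], [0.2, 2.1], [-0.0, -0.1], [0.1, 1.2], [0.0, -1.2], [0.0, 0.3], [-0.3, -1.5], [0.0, 0.1], [-0.0, -1.5]]
L [629.8 153.9]
M [621.1  72.1]
S [612.7   4.2]
N [605.6 -50.6]
film px [565. 204.] c [ 447.3 -319.1] size [19.5 23.8] ang 74.39
film px [480. 194.] c [ 461.2 -179.5] size [64.1 59.6] ang 21.86
film px [585.  89.] c [ 618.2 -311.1] size [31.5 36.3] ang 72.05
film_large [(0.88, [193.0, 477.0], [0.464, -0.1757]), (0.31, [87.0, 324.0], [0.6161, 0.0648])]
film_small [(0.73, [89.0, 583.0], [0.6188, -0.3084])]
film_mini [(0.96, [171.0, 635.0], [0.5012, -0.4185]), (0.95, [203.0, 567.0], [0.4489, -0.3213]), (0.83, [232.0, 610.0], [0.401, -0.4038])]
dye_pot [(0.61, [189.0, 142.0], [0.4638, 0.3525])]
rinse_beaker [(0.64, [103.0, 119.0], [0.5931, 0.3687]), (0.62, [205.0, 219.0], [0.439, 0.2304])]
stand_seat [(0.63, [214.0, 202.0], [0.4452, 0.2283]), (0.48, [71.0, 262.0], [0.6256, 0.1408])]
brush_grip [(0.84, [223.0, 191.0], [0.4453, 0.2275])]
stand [(0.91, [202.0, 222.0], [0.4428, 0.2256])]
```

```bash
python3 -m jog '[{"tx":-1.35,"ty":4.4,"tz":1.5,"roll":0,"jaw":1},{"tx":-1.35,"ty":4.4,"tz":1.5,"roll":0,"jaw":1},{"tx":-1.35,"ty":4.4,"tz":1.5,"roll":0,"jaw":1},{"tx":-1.35,"ty":4.4,"tz":1.5,"roll":0,"jaw":1},{"tx":-1.35,"ty":4.4,"tz":1.5,"roll":0,"jaw":1},{"tx":-1.35,"ty":4.4,"tz":1.5,"roll":0,"jaw":0.7},{"tx":0,"ty":0,"tz":0,"roll":-0.126,"jaw":0.7},{"tx":0,"ty":0,"tz":0,"roll":-0.126,"jaw":0.7}]' >/dev/null
python3 -m jog '[{"tx":0,"ty":0,"tz":0,"roll":-0.126,"jaw":0.7},{"tx":0,"ty":0,"tz":0,"roll":0,"jaw":0.7},{"tx":0,"ty":0,"tz":0,"roll":0,"jaw":0.7}]'>/dev/null
cat >> fit.py <<'E'
def go(x,y,z,yaw):
    "print what remains to go, in tool axes (cm) and roll (rad)"
    me(); s=read_state(); R=np.array(s['tcp_rot']); d=R.T@(np.array([x,y,z])-s['position'])*100
    print('go tx ty tz',d.round(2),'roll',round(np.arctan2(R[1,0],R[0,0])-np.radians(yaw),4))
E
python3 - <<'E'
from fit import *
c=cam('wrist'); amber(c); go(.412,-.1993,.031,21.9)
E
```

```text
film px [421. 195.] c [ 447.2 -318.9] size [19.7 24. ] ang 76.03
film px [512. 186.] c [ 502.9 -416.8] size [23.7 20. ] ang 89.22
film px [340. 141.] c [ 469.7 -200.4] size [64.1 20.9] ang 13.59
film px [483.  53.] c [ 618.7 -310.8] size [32.1 35.9] ang 73.38
t 7.7 pos [ 0.414  -0.199   0.2296] yaw 21.94 tilt -1.0 open 0.701 gf 0.0 F [-0.7 -0.5  0. ] j [-40.  19. 106.  -0.  56.  28.]
go tx ty tz [-0.2  -0.05 19.86] roll 0.0007
```

```bash
sed -i 's/\[...,2\]>90/[...,2]>45/' fit.py
python3 -m jog '[{"tx":-0.2,"ty":0,"tz":4.5,"roll":0,"jaw":0.7},{"tx":0,"ty":0,"tz":4.5,"roll":0,"jaw":0.7},{"tx":0,"ty":0,"tz":4.5,"roll":0,"jaw":0.7},{"tx":0,"ty":0,"tz":3.2,"roll":0,"jaw":0.7},{"tx":0,"ty":0,"tz":1.6,"roll":0,"jaw":0.7},{"tx":0,"ty":0,"tz":1.5,"roll":0,"jaw":0.7},{"tx":0,"ty":0,"tz":0,"roll":0,"jaw":0.7}]' >/dev/null
python3 -m jog '[{"tx":0,"ty":0,"tz":0,"roll":0,"jaw":0},{"tx":0,"ty":0,"tz":0,"roll":0,"jaw":0},{"tx":0,"ty":0,"tz":0,"roll":0,"jaw":0},{"tx":0,"ty":0,"tz":0,"roll":0,"jaw":0},{"tx":0,"ty":0,"tz":0,"roll":0,"jaw":0},{"tx":0,"ty":0,"tz":0,"roll":0,"jaw":0},{"tx":0,"ty":0,"tz":0,"roll":0,"jaw":0},{"tx":0,"ty":0,"tz":0,"roll":0,"jaw":0}]' >/dev/null
python3 - <<'E'
from fit import *
go(.412,-.1993,.031,21.9)
c=cam('wrist'); amber(c); save(c,'pics/w3.png')
E
```

```text
t 9.2 pos [ 0.4122 -0.1998  0.0316] yaw 22.05 tilt -1.0 open 0.112 gf 30.0 F [0.5 0.5 1.4] j [-40.  41. 114.   0.  25.  28.]
go tx ty tz [ 0.   -0.06  0.06] roll 0.0027
film px [321. 152.] c [ 460.8 -178.9] size [66.  61.9] ang 21.87
```

View pics/w3.png

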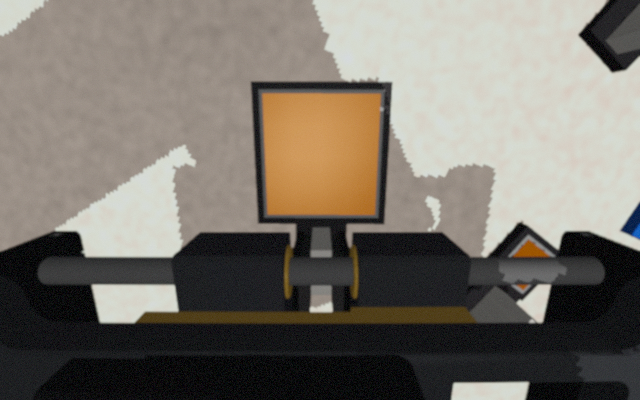

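The large carrier is gripped cleanly: film centre at (321,152), 52.9 mm ahead of the TCP as specified. I lift and carry it over its pocket.

```bash
python3 -m jog '[{"tx":0,"ty":0,"tz":-2,"roll":0,"jaw":0},{"tx":0,"ty":0,"tz":-4,"roll":0,"jaw":0},{"tx":0,"ty":0,"tz":-4,"roll":0,"jaw":0},{"tx":0,"ty":0,"tz":-2,"roll":0.1353,"jaw":0},{"tx":0,"ty":0,"tz":0,"roll":0.1353,"jaw":0},{"tx":0,"ty":0,"tz":0,"roll":0.1352,"jaw":0}]' >/dev/null
python3 -m jog '[{"tx":0.8,"ty":-1.8,"tz":0,"roll":0,"jaw":0},{"tx":1.57,"ty":-3.58,"tz":0,"roll":0,"jaw":0},{"tx":1.57,"ty":-3.58,"tz":0,"roll":0,"jaw":0},{"tx":1.57,"ty":-3.58,"tz":0,"roll":0,"jaw":0},{"tx":1.57,"ty":-3.58,"tz":0,"roll":0,"jaw":0},{"tx":1.57,"ty":-3.58,"tz":0,"roll":0,"jaw":0},{"tx":1.57,"ty":-3.58,"tz":0,"roll":0,"jaw":0},{"tx":1.57,"ty":-3.58,"tz":0,"roll":0,"jaw":0}]' >/dev/null
python3 -m jog '[{"tx":1.57,"ty":-3.58,"tz":0,"roll":0,"jaw":0},{"tx":1.57,"ty":-3.58,"tz":0,"roll":0,"jaw":0},{"tx":0.8,"ty":-1.8,"tz":0,"roll":0,"jaw":0},{"tx":0,"ty":0,"tz":0,"roll":0,"jaw":0},{"tx":0,"ty":0,"tz":0,"roll":0,"jaw":0}]' >/dev/null
python3 - <<'E'
from fit import *
go(.5768,.155,.0376,-1.2)
E
```

```text
t 11.15 pos [0.5757 0.1552 0.1508] yaw -1.13 tilt -1.0 open 0.116 gf 30.0 F [ 0.  -0.3 -0.4] j [ 4. 35. 91. -0. 55. 96.]
go tx ty tz [1.400e-01 1.000e-02 1.132e+01] roll 0.0013
```

```bash
python3 -m jog '[{"tx":0.12,"ty":0,"tz":3.5,"roll":0,"jaw":0},{"tx":0,"ty":0,"tz":3.5,"roll":0,"jaw":0},{"tx":0,"ty":0,"tz":2.5,"roll":0,"jaw":0},{"tx":0,"ty":0,"tz":0,"roll":0,"jaw":0},{"tx":0,"ty":0,"tz":0,"roll":0,"jaw":0}]' >/dev/null
python3 - <<'E'
from fit import *
go(.5768,.155,.0376,-1.2)
c=cam('wrist'); amber(c); save(c,'pics/w4.png')
for X,Y in [(51.5,132),(51.5,53)]:
    a=np.radians(-1.2); print(np.round(proj(c,[(618.2+np.cos(a)*X-np.sin(a)*Y)/1e3,(61.6+np.sin(a)*X+np.cos(a)*Y)/1e3,.012])))
E
```

```text
t 11.65 pos [0.5775 0.154  0.0565] yaw -1.27 tilt -1.0 open 0.118 gf 30.0 F [0.1 0.3 0.2] j [ 4. 43. 93. -0. 44. 96.]
go tx ty tz [-0.07 -0.1   1.89] roll -0.0013
film px [321. 153.] c [627.3 153.8] size [71.2 75.3] ang 88.25
[ 82. 254.]
[ 82. 388.]
```

View pics/w4.png

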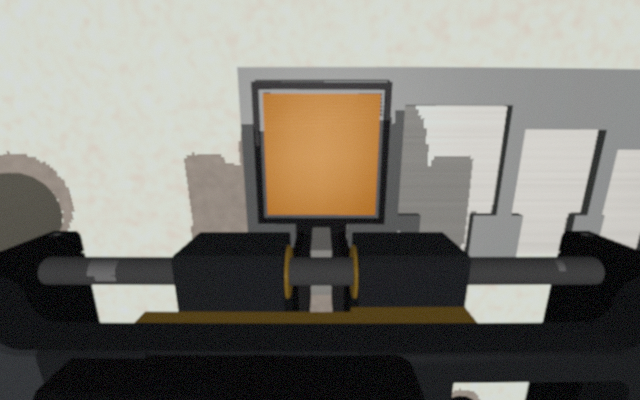

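The picture agrees: board corner at (239,68), pocket back corners predicted at (254,82) and (388,82), and the carrier plate sits over the pocket. I lower it.

```bash
python3 -m jog '[{"tx":-0.07,"ty":-0.08,"tz":0.6,"roll":0,"jaw":0},{"tx":0,"ty":0,"tz":0.5,"roll":0,"jaw":0},{"tx":0,"ty":0,"tz":0.4,"roll":0,"jaw":0},{"tx":0,"ty":0,"tz":0.3,"roll":0,"jaw":0},{"tx":0,"ty":0,"tz":0,"roll":0,"jaw":0},{"tx":0,"ty":0,"tz":0,"roll":0,"jaw":0}]'
python3 -c "
from fit import *
go(.5768,.155,.0376,-1.2)
c=cam('wrist'); amber(c)"
```

```text
time_s: 12.3
position: [0.5771, 0.1559, 0.0384]
tcp_rot: [[1.0, -0.021, -0.001], [-0.021, -1.0, -0.0], [-0.001, 0.0, -1.0]]
force: [-0.3, -1.2, -1.9]
opening: 0.11
grasp_force: 30.0
t 12.3 pos [0.5771 0.1559 0.0384] yaw -1.18 tilt -1.0 open 0.11 gf 30.0 F [-0.3 -1.2 -1.9] j [ 4. 45. 94. -0. 42. 96.]
go tx ty tz [-0.03  0.09  0.08] roll 0.0004
film px [321. 153.] c [628.5 155.9] size [64.5 68. ] ang 88.83
```

```bash
python3 -m jog '[{"tx":0,"ty":0,"tz":0.05,"roll":0,"jaw":0},{"tx":0,"ty":0,"tz":0,"roll":0,"jaw":0.4},{"tx":0,"ty":0,"tz":0,"roll":0,"jaw":0.4},{"tx":0,"ty":0,"tz":0,"roll":0,"jaw":0.4},{"tx":0,"ty":0,"tz":-2,"roll":0,"jaw":0.4},{"tx":0,"ty":0,"tz":-4,"roll":0,"jaw":0.5},{"tx":0,"ty":0,"tz":-4,"roll":0,"jaw":0.7},{"tx":0,"ty":0,"tz":-4,"roll":0,"jaw":0.7}]' >/dev/null
python3 -m jog '[{"tx":-2.5,"ty":0,"tz":-4,"roll":0,"jaw":0.7},{"tx":-2.5,"ty":0,"tz":-3,"roll":0,"jaw":0.7},{"tx":0,"ty":4,"tz":-1,"roll":0,"jaw":0.7},{"tx":0,"ty":4,"tz":-1,"roll":0,"jaw":0.7},{"tx":0,"ty":4,"tz":-1,"roll":0,"jaw":0.7},{"tx":0,"ty":4,"tz":0,"roll":0,"jaw":0.7},{"tx":0,"ty":0,"tz":0,"roll":0,"jaw":0.7},{"tx":0,"ty":0,"tz":0,"roll":0,"jaw":0.7}]' >/dev/null
python3 - <<'E'
from fit import *
c=cam('wrist'); amber(c); save(c,'pics/w5.png'); go(.5811,-.299,.031,-18)
E
```

```text
film px [538. 225.] c [ 447.2 -319.2] size [19.5 23. ] ang 77.14
film px [614. 182.] c [ 507.4 -416.5] size [23.4  8.6] ang 88.83
film px [197.  99.] c [630.8 159.2] size [61.2 63.8] ang 88.51
film px [545.  63.] c [ 664.7 -293.2] size [31.9 36.4] ang 63.24
t 14.0 pos [ 0.5237 -0.0026  0.278 ] yaw -1.23 tilt -1.0 open 0.696 gf 0.0 F [ 0.5 -0.2  0.5] j [-13.  20.  94.   0.  66.  79.]
go tx ty tz [ 6.39 29.53 24.67] roll 0.2927
```

View pics/w5.png

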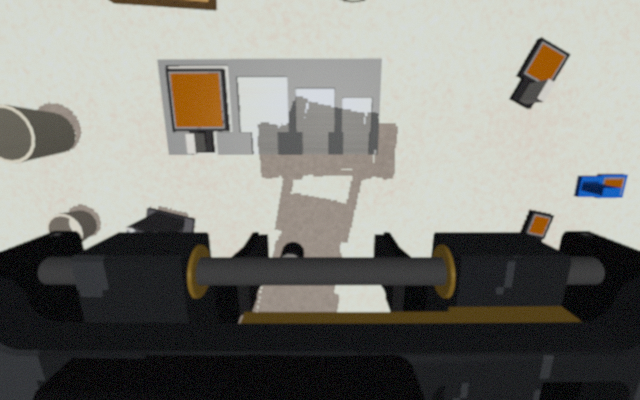

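The large carrier lies in its pocket (film at (197,99), TCP height matches). The small carrier has been knocked and now has its film at (545,63), about (0.665,-0.293) and yaw -27°. The mini is unchanged at (538,225).

```bash
python3 -m jog '[{"tx":1.6,"ty":3.87,"tz":1.1,"roll":0,"jaw":0.7},{"tx":1.6,"ty":3.87,"tz":1.1,"roll":0,"jaw":0.7},{"tx":1.6,"ty":3.87,"tz":1.1,"roll":0,"jaw":0.7},{"tx":1.6,"ty":3.87,"tz":1.1,"roll":0,"jaw":0.7},{"tx":1.6,"ty":3.87,"tz":1.1,"roll":0,"jaw":0.7},{"tx":1.6,"ty":3.87,"tz":1.1,"roll":0,"jaw":0.7},{"tx":1.6,"ty":3.87,"tz":1.1,"roll":0,"jaw":0.7},{"tx":0,"ty":0,"tz":0,"roll":0.149,"jaw":0.7}]' >/dev/null
python3 -m jog '[{"tx":0,"ty":0,"tz":0,"roll":0.149,"jaw":0.7},{"tx":0,"ty":0,"tz":0,"roll":0.148,"jaw":0.7},{"tx":0,"ty":0,"tz":0,"roll":0,"jaw":0.7},{"tx":0,"ty":0,"tz":0,"roll":0,"jaw":0.7}]' >/dev/null
python3 - <<'E'
from fit import *
c=cam('wrist'); amber(c);  go(.6299,-.2756,.031,-26.8)
E
```

```text
film px [477. 228.] c [ 508.5 -419.1] size [26.9 13.7] ang 63.5
t 15.25 pos [ 0.6307 -0.2748  0.2009] yaw -26.5 tilt -1.0 open 0.703 gf 0.0 F [-0.1 -0.5 -0.2] j [-33.  38.  74.   0.  68.  84.]
go tx ty tz [-0.03  0.11 16.99] roll 0.0052
```

```bash
python3 - <<'E'
from fit import *
c=cam('wrist'); save(c,'pics/w6.png'); look(c,[('film_small',.008),('carrier_small',0)])
g=trace('wrist','film_small')[:2]
print([(d['p'],d['bbox']) for d in g])
E
```

```text
film_small [(0.63, [153.0, 323.0], [0.6655, -0.2933])]
carrier_small [(0.88, [154.0, 322.0], [0.6643, -0.2916])]
[(0.74, [300.4, 130.2, 44.0, 76.4])]
```

View pics/w6.png

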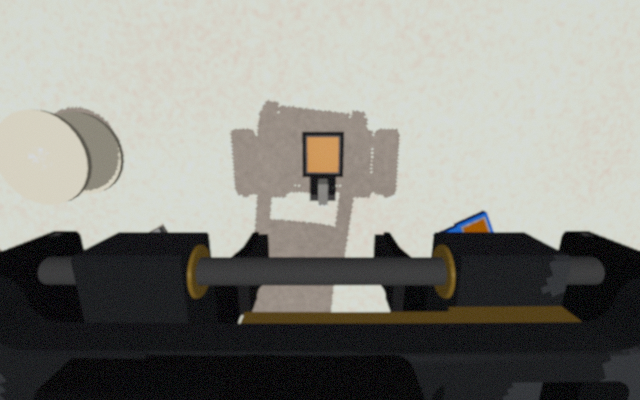

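The small carrier is squarely in line at (323,153), matching the estimate. I go down and grip it.

```bash
sed -i 's/\[...,1\]>150/[...,1]>115/' fit.py
python3 -m jog '[{"tx":0,"ty":0.1,"tz":4.5,"roll":0,"jaw":0.7},{"tx":0,"ty":0,"tz":4.5,"roll":0,"jaw":0.7},{"tx":0,"ty":0,"tz":4,"roll":0,"jaw":0.7},{"tx":0,"ty":0,"tz":2.5,"roll":0,"jaw":0.7},{"tx":0,"ty":0,"tz":1.45,"roll":0,"jaw":0.7},{"tx":0,"ty":0,"tz":0,"roll":0,"jaw":0.7},{"tx":0,"ty":0,"tz":0,"roll":0,"jaw":0.7},{"tx":0,"ty":0,"tz":0,"roll":0,"jaw":0}]' >/dev/null
python3 -m jog '[{"tx":0,"ty":0,"tz":0,"roll":0,"jaw":0},{"tx":0,"ty":0,"tz":0,"roll":0,"jaw":0},{"tx":0,"ty":0,"tz":0,"roll":0,"jaw":0},{"tx":0,"ty":0,"tz":0,"roll":0,"jaw":0},{"tx":0,"ty":0,"tz":0,"roll":0,"jaw":0},{"tx":0,"ty":0,"tz":0,"roll":0,"jaw":0},{"tx":0,"ty":0,"tz":0,"roll":0,"jaw":0}]' >/dev/null
cat >> fit.py <<'E'
def off(film,yaw):
    s=read_state(); R=np.array(s['tcp_rot']); d=np.array([film[0]/1e3-s['position'][0],film[1]/1e3-s['position'][1],0])
    print('film in tool',(R.T@d*1000).round(1))
E
python3 - <<'E'
from fit import *
me(); c=cam('wrist'); amber(c)
E
```

```text
t 16.95 pos [ 0.6298 -0.277   0.0315] yaw -26.75 tilt -1.0 open 0.114 gf 30.0 F [-0.6 -0.3  0.9] j [-33.  50.  80.   0.  51.  84.]
film px [321. 180.] c [ 664.3 -293.4] size [34.6 38.3] ang 63.29
```

```bash
python3 -m jog '[{"tx":0,"ty":0,"tz":-2,"roll":0,"jaw":0},{"tx":0,"ty":0,"tz":-4,"roll":0,"jaw":0},{"tx":0,"ty":0,"tz":-4,"roll":0,"jaw":0},{"tx":0,"ty":0,"tz":-2,"roll":-0.149,"jaw":0},{"tx":0,"ty":0,"tz":0,"roll":-0.149,"jaw":0},{"tx":0,"ty":0,"tz":0,"roll":-0.148,"jaw":0},{"tx":-0.38,"ty":-1.8,"tz":0,"roll":0,"jaw":0},{"tx":-0.77,"ty":-3.51,"tz":0,"roll":0,"jaw":0}]' >/dev/null
python3 -m jog '[{"tx":-0.77,"ty":-3.51,"tz":0,"roll":0,"jaw":0},{"tx":-0.77,"ty":-3.51,"tz":0,"roll":0,"jaw":0},{"tx":-0.77,"ty":-3.51,"tz":0,"roll":0,"jaw":0},{"tx":-0.77,"ty":-3.51,"tz":0,"roll":0,"jaw":0},{"tx":-0.77,"ty":-3.51,"tz":2,"roll":0,"jaw":0},{"tx":-0.77,"ty":-3.51,"tz":2.5,"roll":0,"jaw":0},{"tx":-0.38,"ty":-1.75,"tz":2.5,"roll":0,"jaw":0},{"tx":0,"ty":0,"tz":0,"roll":0,"jaw":0}]' >/dev/null
python3 -m jog '[{"tx":0,"ty":0,"tz":2,"roll":0,"jaw":0},{"tx":0,"ty":0,"tz":0,"roll":0,"jaw":0},{"tx":0,"ty":0,"tz":0,"roll":0,"jaw":0}]' >/dev/null
python3 - <<'E'
from fit import *
go(.5742,.005,.0375,-1.2); c=cam('wrist'); amber(c); save(c,'pics/w7.png')
E
```

```text
t 18.9 pos [0.5745 0.0048 0.0621] yaw -1.3 tilt -1.0 open 0.111 gf 30.0 F [ 0.1  0.7 -0.9] j [-11.  41.  97.  -0.  42.  81.]
go tx ty tz [-0.03 -0.02  2.46] roll -0.0017
film px [321. 180.] c [607.6   5.4] size [41.  45.4] ang 88.73
film px [ 83. 152.] c [629.4 161.7] size [64.3 67.8] ang 88.83
```

View pics/w7.png

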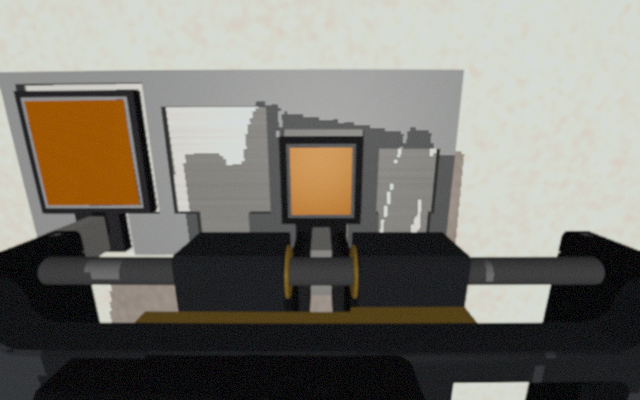

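The small carrier is over its pocket. The back edge shows as a strip at row 132, columns 279-362, and the board corner is at (463,70). The large carrier at (83,152) seems to sit toward +y. I check the model projections against this picture.

```bash
cat >> fit.py <<'E'
def bd(X,Y,z,v=(618.2,61.6,-1.2)):
    a=np.radians(v[2]); return [(v[0]+np.cos(a)*X-np.sin(a)*Y)/1e3,(v[1]+np.sin(a)*X+np.cos(a)*Y)/1e3,z]
E
python3 - <<'E'
from fit import *
c=cam('wrist')
for n,X,Y,z in [('TR',60,-142,.012),('S bl',23.2,-32,.012),('S br',23.2,-83,.012),('N bl',11.2,-93,.012),('N br',11.2,-132,.012),('M bl',37.2,43,.012),('M br',37.2,-22,.012),('L bl',51.2,132,.012),('L br',51.2,53,.012),('L fl',-31.8,132,.012),('L fr floor',-31.8,53,.006),('L br floor',51.2,53,.006)]:
    print(n,np.round(proj(c,bd(X,Y,z))[::-1]))
save(c,'pics/w8.png',(60,260,0,160),4)
E
```

```text
TR [462.  70.]
S bl [282. 132.]
S br [362. 132.]
N bl [377. 151.]
N br [438. 151.]
M bl [161. 110.]
M br [265. 109.]
L bl [16. 87.]
L br [141.  86.]
L fl [ 46. 216.]
L fr floor [164. 213.]
L br floor [147.  87.]
```

View pics/w8.png

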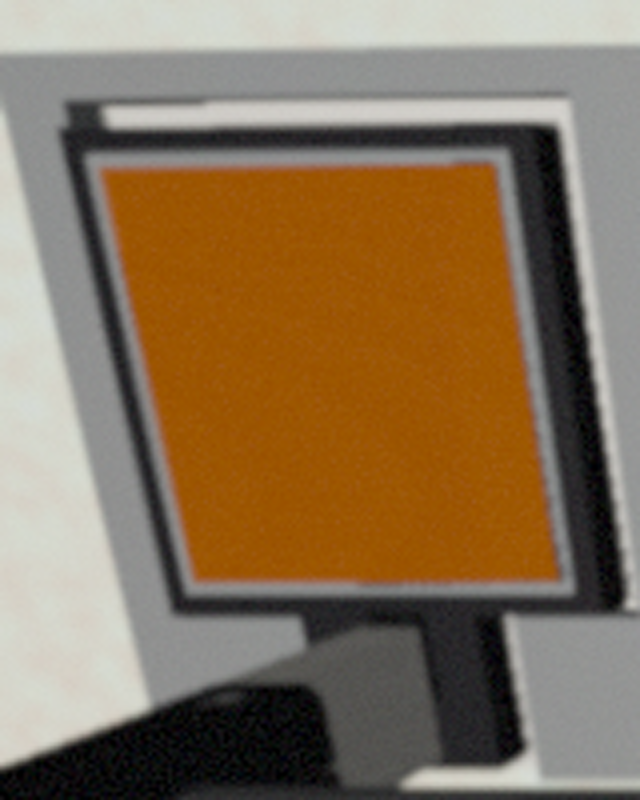

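The model projects within a pixel, and the large carrier is inside its pocket with floor gaps showing at the back and the right. I lower the small one.

```bash
python3 -m jog '[{"tx":-0.02,"ty":0,"tz":0.8,"roll":0,"jaw":0},{"tx":0,"ty":0,"tz":0.7,"roll":0,"jaw":0},{"tx":0,"ty":0,"tz":0.5,"roll":0,"jaw":0},{"tx":0,"ty":0,"tz":0.4,"roll":0,"jaw":0},{"tx":0,"ty":0,"tz":0,"roll":0,"jaw":0},{"tx":0,"ty":0,"tz":0,"roll":0,"jaw":0}]'
python3 -c "
from fit import *
go(.5742,.005,.0375,-1.2)"
```

```text
time_s: 19.6
position: [0.574, 0.0053, 0.0373]
tcp_rot: [[1.0, -0.021, -0.0], [-0.021, -1.0, 0.0], [-0.0, -0.0, -1.0]]
force: [-0.6, -0.5, -0.3]
opening: 0.113
grasp_force: 30.0
t 19.6 pos [0.574  0.0053 0.0373] yaw -1.19 tilt -1.0 open 0.113 gf 30.0 F [-0.6 -0.5 -0.3] j [-11.  44.  97.  -0.  39.  81.]
go tx ty tz [ 0.02  0.03 -0.02] roll 0.0001
```

```bash
python3 -m jog '[{"tx":0,"ty":0,"tz":0,"roll":0,"jaw":0.35},{"tx":0,"ty":0,"tz":0,"roll":0,"jaw":0.35},{"tx":0,"ty":0,"tz":0,"roll":0,"jaw":0.35},{"tx":0,"ty":0,"tz":-2,"roll":0,"jaw":0.35},{"tx":0,"ty":0,"tz":-4,"roll":0,"jaw":0.5},{"tx":0,"ty":0,"tz":-4,"roll":0,"jaw":0.7},{"tx":0,"ty":0,"tz":-4,"roll":0,"jaw":0.7},{"tx":-1.9,"ty":3.99,"tz":-0.3,"roll":0,"jaw":0.7}]' >/dev/null
python3 -m jog '[{"tx":-1.9,"ty":3.99,"tz":-0.3,"roll":0,"jaw":0.7},{"tx":-1.9,"ty":3.99,"tz":-0.3,"roll":0,"jaw":0.7},{"tx":-1.9,"ty":3.99,"tz":-0.3,"roll":0,"jaw":0.7},{"tx":-1.9,"ty":3.99,"tz":-0.3,"roll":0,"jaw":0.7},{"tx":-1.9,"ty":3.99,"tz":-0.3,"roll":0,"jaw":0.7},{"tx":-1.9,"ty":3.99,"tz":-0.3,"roll":0,"jaw":0.7},{"tx":-1.9,"ty":3.99,"tz":-0.3,"roll":0,"jaw":0.7},{"tx":0,"ty":0,"tz":0,"roll":0.116,"jaw":0.7}]' >/dev/null
python3 -m jog '[{"tx":0,"ty":0,"tz":0,"roll":0.116,"jaw":0.7},{"tx":0,"ty":0,"tz":0,"roll":0,"jaw":0.7},{"tx":0,"ty":0,"tz":0,"roll":0,"jaw":0.7}]' >/dev/null
python3 - <<'E'
from fit import *
c=cam('wrist'); amber(c);  go(.4152,-.3107,.031,-14.5); look(c,[('film_mini',.008),('carrier_mini',0)])
E
```

```text
film px [406. 180.] c [ 401.1 -405.8] size [25.6 21.5] ang 39.09
film px [322. 160.] c [ 447.  -318.7] size [22.5 25.6] ang 75.68
film px [399.  85.] c [ 502.9 -416.6] size [24.7 20.6] ang 89.13
t 21.55 pos [ 0.4155 -0.3103  0.2015] yaw -14.34 tilt -1.0 open 0.701 gf 0.0 F [-0.  -0.3  0.4] j [-49.  25. 100.  -0.  55.  55.]
go tx ty tz [-1.000e-02  5.000e-02  1.705e+01] roll 0.0028
film_mini [(0.85, [85.0, 397.0], [0.5037, -0.415]), (0.77, [158.0, 324.0], [0.4481, -0.3209]), (0.58, [181.0, 401.0], [0.4009, -0.4001])]
carrier_mini [(0.93, [88.0, 397.0], [0.5006, -0.4159]), (0.76, [158.0, 321.0], [0.4481, -0.318]), (0.64, [182.0, 400.0], [0.3987, -0.3999])]
```

The mini at (322,160) is the black one. The blue look-alikes at (399,85) and (406,180) are clear of the fingers. I descend and grip.

```bash
python3 -m jog '[{"tx":0,"ty":0.05,"tz":4.5,"roll":0.003,"jaw":0.6},{"tx":0,"ty":0,"tz":4.5,"roll":0,"jaw":0.6},{"tx":0,"ty":0,"tz":4,"roll":0,"jaw":0.6},{"tx":0,"ty":0,"tz":2.6,"roll":0,"jaw":0.6},{"tx":0,"ty":0,"tz":1.45,"roll":0,"jaw":0.6},{"tx":0,"ty":0,"tz":0,"roll":0,"jaw":0.6},{"tx":0,"ty":0,"tz":0,"roll":0,"jaw":0.6},{"tx":0,"ty":0,"tz":0,"roll":0,"jaw":0}]' >/dev/null
python3 -m jog '[{"tx":0,"ty":0,"tz":0,"roll":0,"jaw":0},{"tx":0,"ty":0,"tz":0,"roll":0,"jaw":0},{"tx":0,"ty":0,"tz":0,"roll":0,"jaw":0},{"tx":0,"ty":0,"tz":0,"roll":0,"jaw":0},{"tx":0,"ty":0,"tz":0,"roll":0,"jaw":0},{"tx":0,"ty":0,"tz":0,"roll":0,"jaw":0},{"tx":0,"ty":0,"tz":0,"roll":0,"jaw":0}]' >/dev/null
python3 - <<'E'
from fit import *
c=cam('wrist'); amber(c);go(.4152,-.3107,.031,-14.5); off((447,-318.7),0)
E
```

```text
film px [485. 223.] c [ 407.8 -408.5] size [33.  17.1] ang 75.29
film px [321. 191.] c [ 447.2 -318.4] size [22.4 25.6] ang 75.38
film px [485.  40.] c [ 502.9 -417. ] size [25.9 21.6] ang 89.63
t 23.2 pos [ 0.4153 -0.3112  0.0312] yaw -14.65 tilt -1.0 open 0.112 gf 30.0 F [-0.9 -0.1  1.4] j [-49.  42. 106.  -0.  32.  55.]
go tx ty tz [-0.02 -0.04  0.02] roll -0.0027
film in tool [32.6 -0.7  0. ]
```

```bash
python3 -m jog '[{"tx":0,"ty":0,"tz":-2,"roll":0,"jaw":0},{"tx":0,"ty":0,"tz":-4,"roll":0,"jaw":0},{"tx":0,"ty":0,"tz":-4,"roll":0,"jaw":0},{"tx":0,"ty":0,"tz":-2,"roll":-0.1175,"jaw":0},{"tx":0,"ty":0,"tz":0,"roll":-0.1175,"jaw":0},{"tx":0.95,"ty":-1.65,"tz":0,"roll":0,"jaw":0},{"tx":1.9,"ty":-3.31,"tz":0,"roll":0,"jaw":0},{"tx":1.9,"ty":-3.31,"tz":0,"roll":0,"jaw":0}]' >/dev/null
python3 -m jog '[{"tx":1.9,"ty":-3.31,"tz":0,"roll":0,"jaw":0},{"tx":1.9,"ty":-3.31,"tz":0,"roll":0,"jaw":0},{"tx":1.9,"ty":-3.31,"tz":0,"roll":0,"jaw":0},{"tx":1.9,"ty":-3.31,"tz":0,"roll":0,"jaw":0},{"tx":1.9,"ty":-3.31,"tz":0,"roll":0,"jaw":0},{"tx":0.95,"ty":-1.65,"tz":2,"roll":0,"jaw":0},{"tx":0,"ty":0,"tz":3,"roll":0,"jaw":0},{"tx":0,"ty":0,"tz":0,"roll":0,"jaw":0}]' >/dev/null
python3 -m jog '[{"tx":0,"ty":0,"tz":3,"roll":0,"jaw":0},{"tx":0,"ty":0,"tz":1,"roll":0,"jaw":0},{"tx":0,"ty":0,"tz":0,"roll":0,"jaw":0},{"tx":0,"ty":0,"tz":0,"roll":0,"jaw":0}]' >/dev/null
python3 - <<'E'
from fit import *
go(.5728,-.0496,.0372,-1.2); c=cam('wrist'); amber(c); save(c,'pics/w9.png',(80,240,60,420),2)
for n,X,Y,z in [('TR',60,-142,.012),('N bl',11.2,-93,.012),('N br',11.2,-132,.012)]: print(n,np.round(proj(c,bd(X,Y,z))[::-1]))
E
```

```text
t 25.2 pos [ 0.5731 -0.0501  0.0619] yaw -1.23 tilt -1.0 open 0.112 gf 30.0 F [ 0.5 -0.7 -1.1] j [-16.  41.  97.   0.  42.  75.]
go tx ty tz [-0.03 -0.05  2.47] roll -0.0006
film px [321. 191.] c [599.5 -49.5] size [26.1 30.6] ang 89.49
film px [234. 175.] c [611.7   7.9] size [35.7 39.5] ang 88.83
film px [ 23. 156.] c [629.  152.3] size [40.9 68.1] ang 89.08
TR [372.  68.]
N bl [292. 150.]
N br [353. 150.]
```

View pics/w9.png

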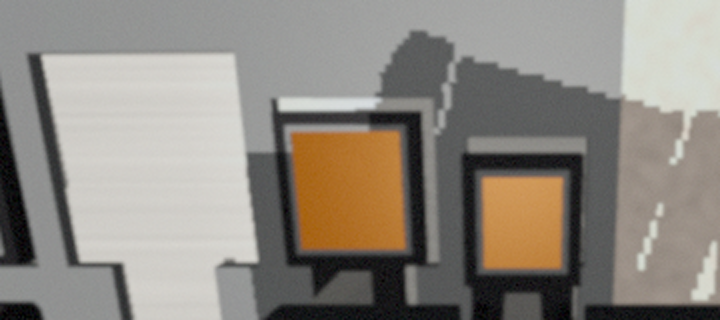

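The small carrier is in its pocket, with floor visible at the back and the right. The mini is lined up over its own. I lower it.

```bash
python3 -m jog '[{"tx":-0.02,"ty":-0.02,"tz":0.8,"roll":0,"jaw":0},{"tx":0,"ty":0,"tz":0.7,"roll":0,"jaw":0},{"tx":0,"ty":0,"tz":0.5,"roll":0,"jaw":0},{"tx":0,"ty":0,"tz":0.4,"roll":0,"jaw":0},{"tx":0,"ty":0,"tz":0.05,"roll":0,"jaw":0},{"tx":0,"ty":0,"tz":0,"roll":0,"jaw":0}]'
python3 -c "
from fit import *
go(.5728,-.0496,.0372,-1.2)"
```

```text
time_s: 25.85
position: [0.5723, -0.0493, 0.037]
tcp_rot: [[1.0, -0.021, -0.001], [-0.021, -1.0, 0.0], [-0.001, -0.0, -1.0]]
force: [-1.0, -0.9, 4.9]
opening: 0.111
grasp_force: 30.0
t 25.85 pos [ 0.5723 -0.0493  0.037 ] yaw -1.18 tilt -1.0 open 0.111 gf 30.0 F [-1.  -0.9  4.9] j [-16.  44.  97.  -0.  39.  75.]
go tx ty tz [ 0.05  0.03 -0.02] roll 0.0004
```

```bash
python3 -m jog '[{"tx":0,"ty":0,"tz":0,"roll":0,"jaw":0.35},{"tx":0,"ty":0,"tz":0,"roll":0,"jaw":0.35},{"tx":0,"ty":0,"tz":0,"roll":0,"jaw":0.35},{"tx":0,"ty":0,"tz":-2,"roll":0,"jaw":0.35},{"tx":0,"ty":0,"tz":-4,"roll":0,"jaw":0.4},{"tx":0,"ty":0,"tz":-4,"roll":0,"jaw":0.5},{"tx":0,"ty":0,"tz":-4,"roll":0,"jaw":0.5},{"tx":-2.6,"ty":-3.44,"tz":-0.9,"roll":0,"jaw":0.5}]' >/dev/null
python3 -m jog '[{"tx":-2.6,"ty":-3.44,"tz":-0.9,"roll":0,"jaw":0.5},{"tx":-2.6,"ty":-3.44,"tz":-0.9,"roll":0,"jaw":0.5},{"tx":0,"ty":0,"tz":-4,"roll":0,"jaw":0.5},{"tx":0,"ty":0,"tz":-4,"roll":0,"jaw":0.5},{"tx":0,"ty":0,"tz":0,"roll":0,"jaw":0.5},{"tx":0,"ty":0,"tz":0,"roll":0,"jaw":0.5}]' >/dev/null
python3 - <<'E'
from fit import *
me(); c=cam('wrist'); save(c,'pics/w10.png')
E
python3 -m jog '[{"tx":-2.6,"ty":-3.44,"tz":0,"roll":0,"jaw":0.5},{"tx":-2.6,"ty":-3.44,"tz":0,"roll":0,"jaw":0.5},{"tx":-2.6,"ty":-3.44,"tz":0,"roll":0,"jaw":0.5},{"tx":-2.6,"ty":-3.44,"tz":0,"roll":0,"jaw":0.5},{"tx":-2.6,"ty":-3.44,"tz":0,"roll":0,"jaw":0.5},{"tx":0,"ty":0,"tz":0,"roll":0,"jaw":0.5},{"tx":0,"ty":0,"tz":0,"roll":0,"jaw":0.5}]' >/dev/null
python3 - <<'E'
from fit import *
me(); c=cam('wrist'); save(c,'pics/w11.png',(0,240,0,640),1.25)
look(c,[('stand_seat',.075),('brush_grip',.113),('stand',0),('brush',.075),('dye_pot',0),('rinse_beaker',0)])
for t in ('dye_pot','rinse_beaker'): print(t,[(round(d['p'],2),np.round(d['bbox'])) for d in trace('wrist',t)[:2]])
E
```

```text
t 27.25 pos [0.497  0.0555 0.2844] yaw -1.18 tilt -1.0 open 0.499 gf 0.0 F [-1.   0.4 -0.7] j [-6. 17. 97. -0. 66. 85.]
t 28.0 pos [0.3693 0.2302 0.2823] yaw -1.05 tilt -1.0 open 0.501 gf 0.0 F [ 1.  -0.6 -0.3] j [ 17.  12. 105.  -0.  63. 108.]
stand_seat [(0.63, [120.0, 322.0], [0.4448, 0.2282])]
brush_grip [(0.78, [122.0, 324.0], [0.4421, 0.2269])]
stand [(0.94, [120.0, 322.0], [0.4463, 0.2281])]
brush [(0.6, [123.0, 324.0], [0.4414, 0.2261])]
dye_pot [(0.63, [108.0, 229.0], [0.4648, 0.3541])]
rinse_beaker []
dye_pot [(0.78, array([201.,  86.,  43.,  41.]))]
rinse_beaker [(0.57, array([168.,   0.,  67.,  23.]))]
```

View pics/w11.png

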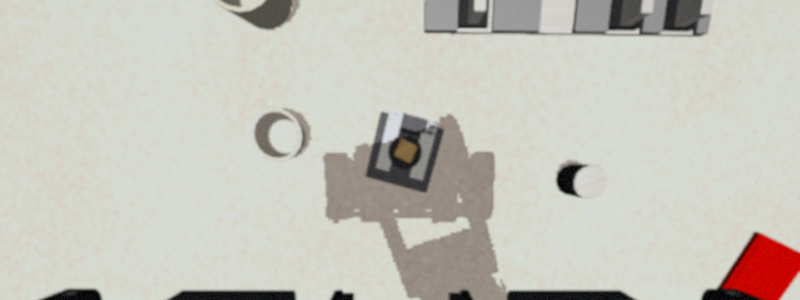

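View pics/w10.png

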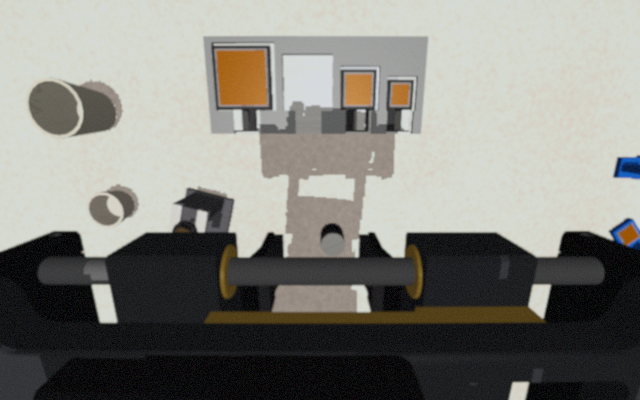

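All three carriers are seated: w10 shows films at (243,77), (358,89) and (400,95). The stand at (322,120) is turned about -15°, with the brush handle in it. The pot is at (225,107). Next I measure the handle, pot and beaker rims.

```bash
python3 - <<'E'
from fit import *
c=cam('wrist'); s=c['img']; hsv=cv2.cvtColor(s,cv2.COLOR_RGB2HSV)
m=((hsv[...,0]>5)&(hsv[...,0]<25)&(hsv[...,1]>100)).astype(np.uint8); m[:, :290]=0; m[:,360:]=0; m[:80]=0; m[160:]=0
k=max(cv2.findContours(m,0,1)[0],key=cv2.contourArea); print(k[:,0].min(0),k[:,0].max(0))
r=cv2.minAreaRect(np.array([at(c,p[0][1],p[0][0],.138)[:2]*1000 for p in k],np.float32)); print('handle top',r)
foot=[(380,112),(443,130),(427,191),(366,175)]
w=np.array([at(c,y/1.25,x/1.25,.008)[:2]*1000 for x,y in foot],np.float32); print('foot',w.round(1).tolist(),w.mean(0),cv2.minAreaRect(w))
print('pot',at(c,134/1.25,281/1.25,.036))
look(c,[('brush_grip',.113)])
# beaker rim from w10, pose known
T=np.array(c['tool_from_camera']); a=np.radians(-1.18); W=np.eye(4)
W[:3,:3]=[[np.cos(a),np.sin(a),0],[np.sin(a),-np.cos(a),0],[0,0,-1]]; W[:3,3]=[.497,.0555,.2844]; d=dict(c); d['T']=W@T
print('w10 beaker',at(d,107,57,.07),at(d,107,29,.07),at(d,107,84,.07),'pot',at(d,208,107,.036))
c=cam('side');look(c,[('stand_seat',.075),('brush_grip',.113),('dye_pot',0),('rinse_beaker',0)])
E
```

```text
[314 113] [332 132]
handle top ((443.27703857421875, 226.8662109375), (15.244933128356934, 15.320292472839355), 65.26180267333984)
foot [[487.5, 250.5], [468.0, 184.10000610351562], [404.1000061035156, 201.39999389648438], [422.8999938964844, 268.20001220703125]] [445.61865 226.04356] ((445.7950744628906, 225.96653747558594), (69.90634155273438, 67.02401733398438), 74.25184631347656)
pot [0.46602326 0.34865663 0.036     ]
brush_grip [(0.79, [121.0, 323.0], [0.4454, 0.2268]), (0.56, [124.0, 321.0], [0.4422, 0.2288])]
w10 beaker [0.59512531 0.35949144 0.07      ] [0.59611718 0.39273789 0.07      ] [0.59420798 0.32768096 0.07      ] pot [0.46489695 0.35035822 0.036     ]
stand_seat [(0.94, [315.0, 371.0], [0.4433, 0.2326]), (0.53, [296.0, 274.0], [0.6234, 0.2017])]
brush_grip [(0.77, [296.0, 373.0], [0.4416, 0.2201])]
dye_pot []
rinse_beaker []
```

```bash
python3 -m jog '[{"tx":0,"ty":0,"tz":0,"roll":0.122,"jaw":0.5},{"tx":0,"ty":0,"tz":0,"roll":0.122,"jaw":0.5},{"tx":0,"ty":0,"tz":0,"roll":0.122,"jaw":0.5},{"tx":3.5,"ty":-1.23,"tz":0,"roll":0,"jaw":0.5},{"tx":3.5,"ty":-1.23,"tz":0,"roll":0,"jaw":0.5},{"tx":0,"ty":0,"tz":3,"roll":0,"jaw":0.5},{"tx":0,"ty":0,"tz":0,"roll":0,"jaw":0.5},{"tx":0,"ty":0,"tz":0,"roll":0,"jaw":0.5}]' >/dev/null
python3 - <<'E'
from fit import *
go(.4433,.2268,.113,-22)
E
```

```text
t 29.6 pos [0.4433 0.2263 0.2531] yaw -22.15 tilt -1.0 open 0.498 gf 0.0 F [ 0.1 -0.   0.8] j [ 14.  20.  99.   0.  61. 126.]
go tx ty tz [ 0.02 -0.07 14.01] roll -0.0026
```

```bash
python3 -m jog '[{"tx":0,"ty":-0.05,"tz":4,"roll":0,"jaw":0.5},{"tx":0,"ty":0,"tz":4,"roll":0,"jaw":0.5},{"tx":0,"ty":0,"tz":3.5,"roll":0,"jaw":0.5},{"tx":0,"ty":0,"tz":2.5,"roll":0,"jaw":0.5},{"tx":0,"ty":0,"tz":0,"roll":0,"jaw":0.5},{"tx":0,"ty":0,"tz":0,"roll":0,"jaw":0.5},{"tx":0,"ty":0,"tz":0,"roll":0,"jaw":0},{"tx":0,"ty":0,"tz":0,"roll":0,"jaw":0}]' >/dev/null
python3 -m jog '[{"tx":0,"ty":0,"tz":0,"roll":0,"jaw":0},{"tx":0,"ty":0,"tz":0,"roll":0,"jaw":0},{"tx":0,"ty":0,"tz":0,"roll":0,"jaw":0},{"tx":0,"ty":0,"tz":0,"roll":0,"jaw":0},{"tx":0,"ty":0,"tz":0,"roll":0,"jaw":0}]'
python3 - <<'E'
from fit import *
go(.4433,.2268,.113,-22); save(cam('wrist'),'pics/w12.png')
E
```

```text
time_s: 30.9
position: [0.4449, 0.2269, 0.114]
tcp_rot: [[0.926, -0.377, 0.001], [-0.377, -0.926, 0.0], [0.001, -0.0, -1.0]]
force: [-0.5, -0.3, 5.5]
opening: 0.157
grasp_force: 30.0
t 30.9 pos [0.4449 0.2269 0.114 ] yaw -22.16 tilt -1.0 open 0.157 gf 30.0 F [-0.5 -0.3  5.5] j [ 14.  32. 106.  -0.  41. 126.]
go tx ty tz [-0.14  0.07  0.1 ] roll -0.0027
```

View pics/w12.png

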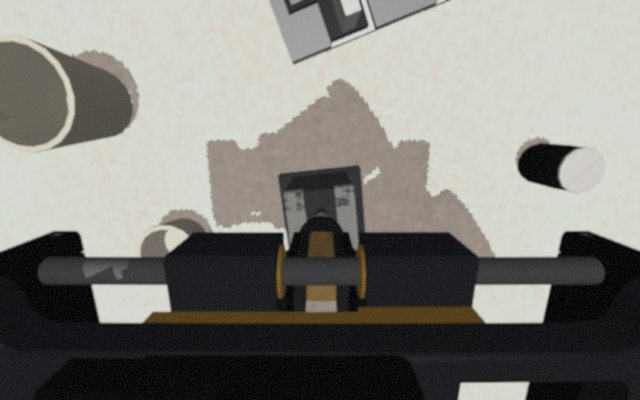

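Opening of 13.7 mm means the handle is gripped square. Grasp reference: TCP (0.4449, 0.2269, 0.114), yaw -22.2, tip 104 mm below the TCP. I lift and go to the beaker.

```bash
python3 -m jog '[{"tx":0,"ty":0,"tz":-2,"roll":0,"jaw":0},{"tx":0,"ty":0,"tz":-3,"roll":0,"jaw":0},{"tx":0,"ty":0,"tz":-3,"roll":0,"jaw":0},{"tx":0,"ty":0,"tz":-2,"roll":0,"jaw":0},{"tx":0,"ty":0,"tz":-1,"roll":0,"jaw":0},{"tx":0.9,"ty":-1.8,"tz":0,"roll":0,"jaw":0},{"tx":1.8,"ty":-3.6,"tz":0,"roll":0,"jaw":0},{"tx":1.8,"ty":-3.6,"tz":0,"roll":0,"jaw":0}]' >/dev/null
python3 -m jog '[{"tx":1.8,"ty":-3.6,"tz":0,"roll":0,"jaw":0},{"tx":1.8,"ty":-3.6,"tz":0,"roll":0,"jaw":0},{"tx":0.9,"ty":-1.8,"tz":0,"roll":0,"jaw":0},{"tx":0,"ty":0,"tz":0,"roll":0,"jaw":0},{"tx":0,"ty":0,"tz":0,"roll":0,"jaw":0}]' >/dev/null
python3 - <<'E'
from fit import *
go(.596,.360,.134,-22); c=cam('wrist'); save(c,'pics/w13.png',(30,330,160,480),2)
for r in (30,34): print(r,[np.round(proj(c,[.596+r/1e3*np.cos(t),.36+r/1e3*np.sin(t),.07])[::-1]).tolist() for t in np.arange(4)*np.pi/2])
E
```

```text
t 32.25 pos [0.5947 0.3591 0.2217] yaw -22.15 tilt -1.0 open 0.159 gf 30.0 F [ 0.3 -0.2 -0.9] j [ 22.  37.  72.  -0.  71. 134.]
go tx ty tz [ 0.12 -0.16  8.77] roll -0.0026
30 [[309.0, 168.0], [293.0, 206.0], [331.0, 221.0], [348.0, 184.0]]
34 [[307.0, 164.0], [289.0, 207.0], [332.0, 225.0], [351.0, 183.0]]
```

View pics/w13.png

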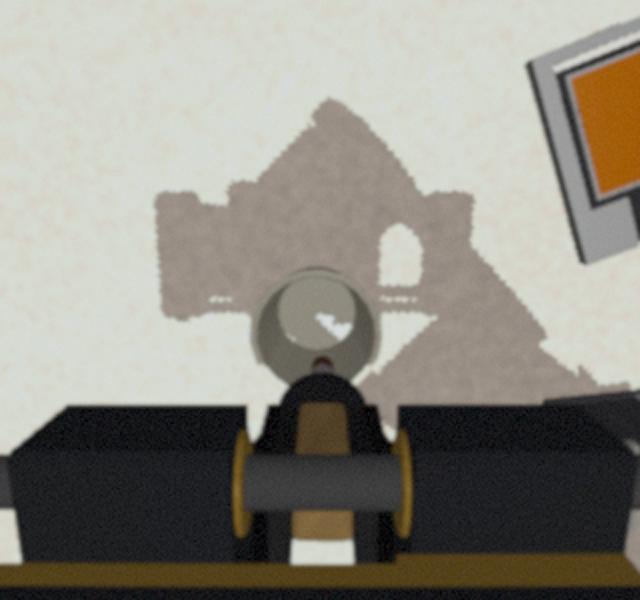

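The brush tip is above the beaker, whose rim is at columns 285-350 with its top at row 164, as predicted. I dip, hold 0.4 s and rise.

```bash
python3 -m jog '[{"tx":0.1,"ty":-0.1,"tz":3,"roll":0,"jaw":0},{"tx":0,"ty":0,"tz":3,"roll":0,"jaw":0},{"tx":0,"ty":0,"tz":2.7,"roll":0,"jaw":0},{"tx":0,"ty":0,"tz":0,"roll":0,"jaw":0},{"tx":0,"ty":0,"tz":0,"roll":0,"jaw":0},{"tx":0,"ty":0,"tz":0,"roll":0,"jaw":0},{"tx":0,"ty":0,"tz":0,"roll":0,"jaw":0},{"tx":0,"ty":0,"tz":0,"roll":0,"jaw":0}]'
python3 -m jog '[{"tx":0,"ty":0,"tz":-3,"roll":0,"jaw":0},{"tx":0,"ty":0,"tz":-3,"roll":0,"jaw":0},{"tx":0,"ty":0,"tz":-2.5,"roll":0,"jaw":0},{"tx":0,"ty":0,"tz":0,"roll":0,"jaw":0}]'
python3 -c "
from fit import *
go(.4655,.3495,.220,-22)"
```

```text
time_s: 33.1
position: [0.5979, 0.3605, 0.1383]
tcp_rot: [[0.926, -0.377, 0.003], [-0.377, -0.926, 0.001], [0.002, -0.002, -1.0]]
force: [0.7, -0.9, -1.2]
opening: 0.155
grasp_force: 30.0
time_s: 33.5
position: [0.6, 0.3614, 0.2272]
tcp_rot: [[0.926, -0.377, 0.01], [-0.377, -0.926, 0.004], [0.008, -0.008, -1.0]]
force: [1.3, -0.4, -0.3]
opening: 0.159
grasp_force: 30.0
t 33.5 pos [0.6    0.3614 0.2272] yaw -22.15 tilt -0.9999 open 0.159 gf 30.0 F [ 1.3 -0.4 -0.3] j [ 22.  37.  71.  -0.  71. 134.]
go tx ty tz [-12.01   6.18   0.58] roll -0.0027
```

```bash
python3 -m jog '[{"tx":-1.5,"ty":0.77,"tz":0.5,"roll":0,"jaw":0},{"tx":-3,"ty":1.55,"tz":0,"roll":0,"jaw":0},{"tx":-3,"ty":1.55,"tz":0,"roll":0,"jaw":0},{"tx":-3,"ty":1.55,"tz":0,"roll":0,"jaw":0},{"tx":-1.5,"ty":0.77,"tz":0,"roll":0,"jaw":0},{"tx":0,"ty":0,"tz":0,"roll":0,"jaw":0},{"tx":0,"ty":0,"tz":0,"roll":0,"jaw":0}]' >/dev/null
python3 - <<'E'
from fit import *
go(.4655,.3495,.117,-22); c=cam('wrist'); look(c,[('dye_pot',0),('brush_tip',.12)])
print('rim predicted',[np.round(proj(c,[.4655+.026*np.cos(t),.3495+.026*np.sin(t),.036])[::-1]).tolist() for t in np.arange(4)*np.pi/2+np.radians(-22)])
print([(round(d['p'],2),np.round(d['bbox'])) for d in trace('wrist','dye_pot')[:2]])
E
```

```text
t 34.2 pos [0.4633 0.3483 0.2164] yaw -22.14 tilt -1.0 open 0.16 gf 30.0 F [ 0.6  0.2 -0.8] j [ 26.  28.  90.  -0.  61. 138.]
go tx ty tz [ 0.15 -0.18  9.94] roll -0.0024
dye_pot [(0.69, [186.0, 318.0], [0.4628, 0.3533])]
brush_tip [(0.59, [211.0, 320.0], [0.464, 0.3497])]
rim predicted [[320.0, 166.0], [297.0, 189.0], [320.0, 212.0], [344.0, 189.0]]
[(0.82, array([294., 167.,  45.,  47.]))]
```

```bash
python3 -m jog '[{"tx":0.1,"ty":-0.3,"tz":3,"roll":0,"jaw":0},{"tx":0,"ty":0,"tz":3,"roll":0,"jaw":0},{"tx":0,"ty":0,"tz":2.5,"roll":0,"jaw":0},{"tx":0,"ty":0,"tz":1.4,"roll":0,"jaw":0},{"tx":0,"ty":0,"tz":0,"roll":0,"jaw":0},{"tx":0,"ty":0,"tz":0,"roll":0,"jaw":0},{"tx":0,"ty":0,"tz":0,"roll":0,"jaw":0},{"tx":0,"ty":0,"tz":0,"roll":0,"jaw":0}]'
```

```text
time_s: 35.2
position: [0.4657, 0.351, 0.1189]
tcp_rot: [[0.926, -0.377, 0.003], [-0.377, -0.926, 0.001], [0.002, -0.002, -1.0]]
force: [0.3, 0.5, -0.0]
opening: 0.161
grasp_force: 30.0
```

```bash
python3 -m jog '[{"tx":0,"ty":0,"tz":0.3,"roll":0,"jaw":0},{"tx":0,"ty":0,"tz":0,"roll":0,"jaw":0},{"tx":0,"ty":0,"tz":0,"roll":0,"jaw":0},{"tx":0,"ty":0,"tz":0,"roll":0,"jaw":0},{"tx":0,"ty":0,"tz":-3,"roll":0,"jaw":0},{"tx":0,"ty":0,"tz":-3,"roll":0,"jaw":0},{"tx":0,"ty":0,"tz":-2,"roll":0,"jaw":0},{"tx":1.87,"ty":0.98,"tz":0,"roll":0,"jaw":0}]'
python3 -m jog '[{"tx":3.75,"ty":1.96,"tz":0,"roll":0,"jaw":0},{"tx":3.75,"ty":1.96,"tz":0,"roll":0,"jaw":0},{"tx":3.75,"ty":1.96,"tz":0,"roll":0,"jaw":0},{"tx":3.75,"ty":1.96,"tz":0,"roll":0,"jaw":0},{"tx":3.75,"ty":1.96,"tz":0,"roll":0,"jaw":0},{"tx":1.87,"ty":0.98,"tz":0,"roll":0,"jaw":0},{"tx":0,"ty":0,"tz":0,"roll":0,"jaw":0},{"tx":0,"ty":0,"tz":0,"roll":0,"jaw":0}]'>/dev/null
python3 - <<'E'
from fit import *
go(.630,.157,.1145,-22); c=cam('wrist'); amber(c); look(c,[('film_large',.014),('brush_tip',.094)])
E
```

```text
time_s: 36.0
position: [0.4789, 0.3366, 0.1979]
tcp_rot: [[0.927, -0.375, 0.005], [-0.375, -0.927, 0.003], [0.004, -0.005, -1.0]]
force: [1.2, -0.5, -0.5]
opening: 0.158
grasp_force: 30.0
t 36.8 pos [0.6278 0.1571 0.1941] yaw -22.2 tilt -1.0 open 0.157 gf 30.0 F [-1.1  0.9 -0.5] j [  4.  35.  81.   0.  64. 116.]
go tx ty tz [ 0.23 -0.07  7.96] roll -0.0035
film px [322. 187.] c [628.5 156.7] size [64.3 67.8] ang 88.69
film px [458. 151.] c [611.1   3.1] size [34.  37.6] ang 88.83
film px [510. 137.] c [603.8 -52.5] size [21.6 25.5] ang 89.07
film px [232.  52.] c [792.5 187.2] size [136.1  97.3] ang 84.52
film_large [(0.32, [166.0, 405.0], [0.6179, 0.0634]), (0.2, [161.0, 399.0], [0.6259, 0.068]), (0.18, [58.0, 243.0], [0.7812, 0.1788])]
brush_tip [(0.5, [210.0, 319.0], [0.6288, 0.1591]), (0.43, [188.0, 324.0], [0.6447, 0.1482])]
```

Over the large film (at (322,187)), within 2 mm. I press gently.

```bash
python3 -m jog '[{"tx":0.15,"ty":-0.03,"tz":3,"roll":0,"jaw":0},{"tx":0,"ty":0,"tz":2.5,"roll":0,"jaw":0},{"tx":0,"ty":0,"tz":1.3,"roll":0,"jaw":0},{"tx":0,"ty":0,"tz":0.6,"roll":0,"jaw":0},{"tx":0,"ty":0,"tz":0.5,"roll":0,"jaw":0},{"tx":0,"ty":0,"tz":0,"roll":0,"jaw":0},{"tx":0,"ty":0,"tz":0,"roll":0,"jaw":0},{"tx":0,"ty":0,"tz":0,"roll":0,"jaw":0}]'
```

```text
time_s: 37.75
position: [0.6308, 0.1566, 0.1166]
tcp_rot: [[0.926, -0.377, 0.002], [-0.377, -0.926, 0.0], [0.002, -0.001, -1.0]]
force: [-0.4, 0.5, 1.0]
opening: 0.158
grasp_force: 30.0
```

```bash
python3 -m jog '[{"tx":-0.1,"ty":0,"tz":0.35,"roll":0,"jaw":0},{"tx":0,"ty":0,"tz":0,"roll":0,"jaw":0},{"tx":0,"ty":0,"tz":0,"roll":0,"jaw":0},{"tx":0,"ty":0,"tz":0,"roll":0,"jaw":0}]'; python3 - <<'E'
from fit import *
c=cam('wrist'); save(c,'pics/w14.png',(80,300,200,440),2); amber(c); f=[]
me()
E
```

```text
time_s: 38.15
position: [0.6298, 0.1568, 0.1123]
tcp_rot: [[0.926, -0.377, 0.001], [-0.377, -0.926, -0.0], [0.001, -0.0, -1.0]]
force: [0.7, -0.6, 0.4]
opening: 0.158
grasp_force: 30.0
film px [324. 202.] c [629.2 156.7] size [64.6 65.7] ang 88.64
film px [504. 161.] c [610.3   2. ] size [34.6 38.3] ang 88.88
film px [572. 144.] c [603.  -54.1] size [22.2 25.9] ang 88.12
film px [198.  45.] c [789.3 189.1] size [140.1  91.6] ang 84.47
t 38.2 pos [0.6297 0.1568 0.1123] yaw -22.17 tilt -1.0 open 0.16 gf 30.0 F [ 0.  -0.5  0.2] j [  4.  41.  84.  -0.  55. 116.]
```

View pics/w14.png

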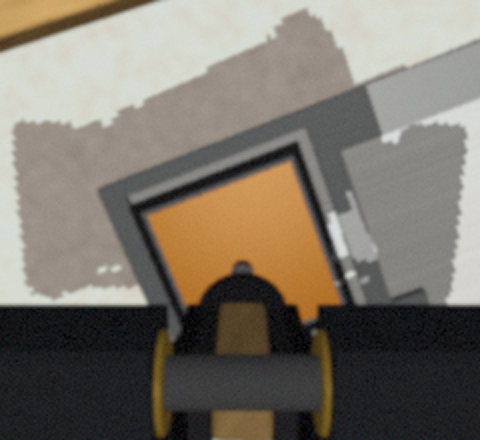

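I have now viewed 17 pictures, which is over the limit of 14, so I work by numbers only from here. Next: several force readings to confirm contact.

```bash
for i in 1 2 3 4; do python3 -m jog '[{"tx":0,"ty":0,"tz":0,"roll":0,"jaw":0}]' | grep force:; done; python3 -m jog '[{"tx":0,"ty":0,"tz":-2,"roll":0,"jaw":0},{"tx":0,"ty":0,"tz":-2,"roll":0,"jaw":0},{"tx":0,"ty":0,"tz":0,"roll":0,"jaw":0},{"tx":0,"ty":0,"tz":0,"roll":0,"jaw":0}]' | grep -E "force:|pos"; for i in 1 2 3 4; do python3 -m jog '[{"tx":0,"ty":0,"tz":0,"roll":0,"jaw":0}]' | grep force:; done
```

```text
force: [1.0, -0.7, 0.7]
grasp_force: 30.0
force: [0.8, -0.0, 0.4]
grasp_force: 30.0
force: [1.5, -0.6, 1.8]
grasp_force: 30.0
force: [0.5, -0.2, 0.6]
grasp_force: 30.0
position: [0.6288, 0.1569, 0.1517]
force: [-0.7, 0.4, -0.8]
grasp_force: 30.0
force: [-0.0, -0.2, -1.8]
grasp_force: 30.0
force: [0.1, 0.4, -0.9]
grasp_force: 30.0
force: [-0.4, -0.1, -0.4]
grasp_force: 30.0
force: [1.0, -1.0, 1.0]
grasp_force: 30.0
```

Contact averaged +0.7 N against -0.6 N in the air, so the large film was touched. On to the small film.

```bash
python3 -m jog '[{"tx":0.53,"ty":1.84,"tz":-1,"roll":0,"jaw":0},{"tx":1.05,"ty":3.67,"tz":0,"roll":0,"jaw":0},{"tx":1.05,"ty":3.67,"tz":0,"roll":0,"jaw":0},{"tx":1.05,"ty":3.67,"tz":0,"roll":0,"jaw":0},{"tx":0.53,"ty":1.84,"tz":0,"roll":0,"jaw":0},{"tx":0,"ty":0,"tz":0,"roll":0,"jaw":0},{"tx":0,"ty":0,"tz":0,"roll":0,"jaw":0}]' >/dev/null
python3 - <<'E'
from fit import *
go(.6125,.005,.112,-22); c=cam('wrist'); amber(c)
E
```

```text
t 40.1 pos [0.6128 0.0038 0.1626] yaw -22.27 tilt -1.0 open 0.158 gf 30.0 F [ 0.3  0.8 -0.7] j [-10.  35.  88.   0.  57. 102.]
go tx ty tz [-0.08 -0.09  5.06] roll -0.0048
film px [175. 220.] c [643.  160.4] size [62.7 38.1] ang 88.36
film px [320. 198.] c [611.2   6.6] size [35.8 39.3] ang 88.48
film px [374. 184.] c [603.7 -49.4] size [23.2 27.2] ang 88.73
film px [73. 97.] c [793.4 192.9] size [151.9  98.1] ang 84.42
```

```bash
python3 -m jog '[{"tx":-0.08,"ty":-0.1,"tz":2.5,"roll":0,"jaw":0},{"tx":0,"ty":0,"tz":1.3,"roll":0,"jaw":0},{"tx":0,"ty":0,"tz":0.6,"roll":0,"jaw":0},{"tx":0,"ty":0,"tz":0.6,"roll":0,"jaw":0},{"tx":0,"ty":0,"tz":0,"roll":0,"jaw":0},{"tx":0,"ty":0,"tz":0,"roll":0,"jaw":0},{"tx":0,"ty":0,"tz":0,"roll":0,"jaw":0}]'; for i in 1 2 3 4; do python3 -m jog '[{"tx":0,"ty":0,"tz":0,"roll":0,"jaw":0}]' | grep force: |head -1; done; python3 -c "
from fit import *
go(.6055,-.05,.112,-22)"
```

```text
time_s: 40.85
position: [0.6129, 0.0062, 0.1127]
tcp_rot: [[0.926, -0.377, 0.001], [-0.377, -0.926, -0.0], [0.001, -0.0, -1.0]]
force: [0.0, 0.3, 0.3]
opening: 0.161
grasp_force: 30.0
force: [-0.6, 0.8, 0.5]
force: [-0.6, 0.9, 1.2]
force: [0.1, 1.3, 0.3]
force: [0.3, 0.2, 0.6]
t 41.25 pos [0.6128 0.0061 0.1123] yaw -22.17 tilt -1.0 open 0.158 gf 30.0 F [0.3 0.2 0.6] j [-10.  39.  90.   0.  51. 102.]
go tx ty tz [1.44 5.48 0.03] roll -0.003
```

Contact again (mean about +0.6 N). Next the mini: lift 4 cm, move over and press.

```bash
python3 -m jog '[{"tx":0,"ty":0,"tz":-2,"roll":0,"jaw":0},{"tx":0,"ty":0,"tz":-3,"roll":0,"jaw":0},{"tx":0.7,"ty":2.7,"tz":0,"roll":0,"jaw":0},{"tx":0.74,"ty":2.75,"tz":0,"roll":0,"jaw":0},{"tx":0,"ty":0,"tz":0,"roll":0,"jaw":0},{"tx":0,"ty":0,"tz":0,"roll":0,"jaw":0}]' >/dev/null
python3 - <<'E'
from fit import *
go(.6055,-.05,.112,-22); c=cam('wrist'); amber(c)
E
```

```text
t 41.85 pos [ 0.6051 -0.0503  0.1619] yaw -22.26 tilt -1.0 open 0.16 gf 30.0 F [ 0.6  0.2 -1. ] j [-15.  34.  89.   0.  57.  97.]
go tx ty tz [ 0.03 -0.04  4.99] roll -0.0045
film px [123. 226.] c [660.  157.1] size [64.7 20.9] ang 67.89
film px [267. 210.] c [611.3   8. ] size [35.6 39.6] ang 88.83
film px [320. 197.] c [603.9 -48. ] size [23.3 27.1] ang 88.78
film px [ 42. 110.] c [792.2 178.5] size [125.   98.3] ang 84.48
```

```bash
python3 -m jog '[{"tx":-0.05,"ty":-0.1,"tz":2.5,"roll":0,"jaw":0},{"tx":0,"ty":0,"tz":1.3,"roll":0,"jaw":0},{"tx":0,"ty":0,"tz":0.6,"roll":0,"jaw":0},{"tx":0,"ty":0,"tz":0.6,"roll":0,"jaw":0},{"tx":0,"ty":0,"tz":0,"roll":0,"jaw":0},{"tx":0,"ty":0,"tz":0,"roll":0,"jaw":0},{"tx":0,"ty":0,"tz":0,"roll":0,"jaw":0}]'; for i in 1 2 3 4; do python3 -m jog '[{"tx":0,"ty":0,"tz":0,"roll":0,"jaw":0}]' | grep force: |head -1; done; python3 -m jog '[{"tx":0,"ty":0,"tz":-2,"roll":0,"jaw":0},{"tx":0,"ty":0,"tz":-4,"roll":0,"jaw":0},{"tx":0,"ty":0,"tz":-4,"roll":0,"jaw":0},{"tx":0,"ty":0,"tz":-0.5,"roll":0,"jaw":0},{"tx":0,"ty":0,"tz":0,"roll":0,"jaw":0}]'  >/dev/null; python3 -c "
from fit import *
go(.596,.361,.215,-22); amber(cam('wrist'))"
```

```text
time_s: 42.6
position: [0.6055, -0.0487, 0.1127]
tcp_rot: [[0.926, -0.377, 0.001], [-0.377, -0.926, -0.0], [0.001, -0.0, -1.0]]
force: [-0.2, -0.8, 0.8]
opening: 0.163
grasp_force: 30.0
force: [-0.9, 1.8, 0.1]
force: [0.4, 0.5, 0.6]
force: [-0.1, -0.1, -0.1]
force: [-0.2, 0.9, 0.9]
t 43.5 pos [ 0.606  -0.0489  0.2185] yaw -22.16 tilt -1.0 open 0.16 gf 30.0 F [ 0.3 -0.7 -1.3] j [-15.  30.  86.  -0.  63.  97.]
go tx ty tz [-16.39 -37.59   0.3 ] roll -0.0027
film px [157. 220.] c [640.3 160.9] size [62.7 44.2] ang 87.81
film px [277. 198.] c [611.3   7.4] size [35.1 40.1] ang 89.36
film px [322. 187.] c [604.5 -48. ] size [23.6 26.6] ang 86.47
film px [636. 149.] c [ 506.9 -409.6] size [ 9.5 12.7] ang 82.64
film px [ 68. 115.] c [792.6 192.8] size [151.8  95.6] ang 84.6
```

```bash
python3 -m jog '[{"tx":-0.91,"ty":-2.09,"tz":0,"roll":0,"jaw":0},{"tx":-1.82,"ty":-4.18,"tz":0,"roll":0,"jaw":0},{"tx":-1.82,"ty":-4.18,"tz":0,"roll":0,"jaw":0},{"tx":-1.82,"ty":-4.18,"tz":0,"roll":0,"jaw":0},{"tx":-1.82,"ty":-4.18,"tz":0,"roll":0,"jaw":0},{"tx":-1.82,"ty":-4.18,"tz":0,"roll":0,"jaw":0},{"tx":-1.82,"ty":-4.18,"tz":0,"roll":0,"jaw":0},{"tx":-1.82,"ty":-4.18,"tz":0,"roll":0,"jaw":0}]' >/dev/null
python3 -m jog '[{"tx":-1.82,"ty":-4.18,"tz":0,"roll":0,"jaw":0},{"tx":-0.91,"ty":-2.09,"tz":0,"roll":0,"jaw":0},{"tx":0,"ty":0,"tz":0,"roll":0,"jaw":0},{"tx":0,"ty":0,"tz":0,"roll":0,"jaw":0}]' >/dev/null
python3 - <<'E'
from fit import *
go(.596,.361,.134,-22); c=cam('wrist')
print('rim predicted',[np.round(proj(c,[.596+.034*np.cos(t),.361+.034*np.sin(t),.07])[::-1]).tolist() for t in np.arange(4)*np.pi/2+np.radians(-22)])
print([(round(d['p'],2),np.round(d['bbox'])) for d in trace('wrist','rinse_beaker')[:2]])
E
```

```text
t 44.75 pos [0.594  0.3612 0.2143] yaw -22.09 tilt -1.0 open 0.158 gf 30.0 F [-0.4  0.1 -0.7] j [ 22.  37.  72.  -0.  70. 134.]
go tx ty tz [ 0.22 -0.09  8.03] roll -0.0015
rim predicted [[321.0, 161.0], [286.0, 196.0], [321.0, 228.0], [355.0, 196.0]]
[(0.93, array([285., 163.,  70.,  62.]))]
```

Beaker rim is where predicted. I dip, hold 0.5 s and rise.

```bash
python3 -m jog '[{"tx":0.15,"ty":-0.05,"tz":3,"roll":0,"jaw":0},{"tx":0,"ty":0,"tz":3,"roll":0,"jaw":0},{"tx":0,"ty":0,"tz":2.2,"roll":0,"jaw":0},{"tx":0,"ty":0,"tz":0,"roll":0,"jaw":0},{"tx":0,"ty":0,"tz":0,"roll":0,"jaw":0},{"tx":0,"ty":0,"tz":0,"roll":0,"jaw":0},{"tx":0,"ty":0,"tz":0,"roll":0,"jaw":0},{"tx":0,"ty":0,"tz":0,"roll":0,"jaw":0}]'
python3 -m jog '[{"tx":0,"ty":0,"tz":-3,"roll":0,"jaw":0},{"tx":0,"ty":0,"tz":-3,"roll":0,"jaw":0},{"tx":0,"ty":0,"tz":-2.5,"roll":0,"jaw":0},{"tx":0,"ty":0,"tz":0,"roll":0,"jaw":0}]' >/dev/null
python3 -c "
from fit import *
go(.4449,.2269,.214,-22.16)"
```

```text
time_s: 45.65
position: [0.5977, 0.3617, 0.1366]
tcp_rot: [[0.926, -0.377, 0.002], [-0.377, -0.926, 0.001], [0.002, -0.002, -1.0]]
force: [-0.4, -1.0, -1.6]
opening: 0.158
grasp_force: 30.0
t 46.05 pos [0.5996 0.3628 0.2257] yaw -22.14 tilt -0.9999 open 0.159 gf 30.0 F [ 0.1 -0.1 -1. ] j [ 22.  37.  71.  -0.  71. 134.]
go tx ty tz [-9.22 18.43  0.96] roll 0.0003
```

```bash
python3 -m jog '[{"tx":-0.92,"ty":1.85,"tz":0,"roll":0,"jaw":0},{"tx":-1.85,"ty":3.69,"tz":0,"roll":0,"jaw":0},{"tx":-1.85,"ty":3.69,"tz":0.5,"roll":0,"jaw":0},{"tx":-1.85,"ty":3.69,"tz":0,"roll":0,"jaw":0},{"tx":-1.85,"ty":3.69,"tz":0,"roll":0,"jaw":0},{"tx":-0.92,"ty":1.85,"tz":0,"roll":0,"jaw":0},{"tx":0,"ty":0,"tz":0,"roll":0,"jaw":0},{"tx":0,"ty":0,"tz":0,"roll":0,"jaw":0}]' >/dev/null
python3 -c "
from fit import *
go(.4449,.2269,.114,-22.16)"
```

```text
t 46.85 pos [0.4423 0.2255 0.2151] yaw -22.19 tilt -1.0 open 0.157 gf 30.0 F [ 0.1  0.1 -0.2] j [ 14.  23. 102.   0.  55. 126.]
go tx ty tz [ 0.18 -0.21 10.11] roll -0.0005
```

```bash
python3 -m jog '[{"tx":0.15,"ty":-0.18,"tz":2.5,"roll":0,"jaw":0},{"tx":0,"ty":0,"tz":0,"roll":0,"jaw":0},{"tx":0,"ty":0,"tz":0,"roll":0,"jaw":0},{"tx":0,"ty":0,"tz":0,"roll":0,"jaw":0}]' >/dev/null
python3 -c "
from fit import *
go(.4449,.2269,.114,-22.16)"
```

```text
t 47.25 pos [0.4447 0.227  0.1905] yaw -22.13 tilt -1.0 open 0.156 gf 30.0 F [ 0.5  0.4 -0.6] j [ 14.  25. 103.   0.  52. 126.]
go tx ty tz [0.01 0.01 7.65] roll 0.0005
```

```bash
python3 -m jog '[{"tx":0,"ty":0,"tz":1.5,"roll":0,"jaw":0},{"tx":0,"ty":0,"tz":2,"roll":0,"jaw":0},{"tx":0,"ty":0,"tz":2,"roll":0,"jaw":0},{"tx":0,"ty":0,"tz":1.2,"roll":0,"jaw":0},{"tx":0,"ty":0,"tz":0.6,"roll":0,"jaw":0},{"tx":0,"ty":0,"tz":0,"roll":0,"jaw":0},{"tx":0,"ty":0,"tz":0,"roll":0,"jaw":0}]'; python3 -c "
from fit import *
go(.4449,.2269,.114,-22.16)"
```

```text
time_s: 47.95
position: [0.4444, 0.2267, 0.1176]
tcp_rot: [[0.926, -0.377, 0.001], [-0.377, -0.926, 0.0], [0.001, -0.001, -1.0]]
force: [-0.3, -0.1, -0.7]
opening: 0.161
grasp_force: 30.0
t 47.95 pos [0.4444 0.2267 0.1176] yaw -22.16 tilt -1.0 open 0.161 gf 30.0 F [-0.3 -0.1 -0.7] j [ 14.  32. 106.  -0.  41. 126.]
go tx ty tz [ 0.04 -0.04  0.36] roll 0.0001
```

```bash
python3 -m jog '[{"tx":0,"ty":0,"tz":0.3,"roll":0,"jaw":0},{"tx":0,"ty":0,"tz":0,"roll":0,"jaw":0},{"tx":0,"ty":0,"tz":0,"roll":0,"jaw":0}]' | grep -E "pos|force"
python3 -m jog '[{"tx":0,"ty":0,"tz":0,"roll":0,"jaw":0.5},{"tx":0,"ty":0,"tz":0,"roll":0,"jaw":0.5},{"tx":0,"ty":0,"tz":0,"roll":0,"jaw":0.5},{"tx":0,"ty":0,"tz":0,"roll":0,"jaw":0.5},{"tx":0,"ty":0,"tz":-2,"roll":0,"jaw":0.5},{"tx":0,"ty":0,"tz":-4,"roll":0,"jaw":0.5},{"tx":0,"ty":0,"tz":-4,"roll":0,"jaw":0.5},{"tx":0,"ty":0,"tz":-4,"roll":0,"jaw":0.5}]' | grep -E "pos|force"
python3 -m jog '[{"tx":-3,"ty":0,"tz":-2,"roll":0,"jaw":0.5},{"tx":-3,"ty":0,"tz":0,"roll":0,"jaw":0.5},{"tx":0,"ty":0,"tz":0,"roll":0,"jaw":0.5},{"tx":0,"ty":0,"tz":0,"roll":0,"jaw":0.5}]' >/dev/null
python3 - <<'E'
from fit import *
me(); c=cam('wrist'); hsv=cv2.cvtColor(c['img'],cv2.COLOR_RGB2HSV)
look(c,[('stand_seat',.075),('brush',.075),('brush_grip',.113),('dye_pot',0),('stand',0)])
m=((hsv[...,0]>5)&(hsv[...,0]<25)&(hsv[...,1]>100)).astype(np.uint8); m[230:]=0
for k in cv2.findContours(m,0,1)[0]:
    if cv2.contourArea(k)>80:
        r=cv2.minAreaRect(np.array([at(c,p[0][1],p[0][0],.138)[:2]*1000 for p in k],np.float32)); print(k[:,0].mean(0),np.round(r[0],1),np.round(r[1],1),r[2])
E
```

```text
position: [0.444, 0.2265, 0.1144]
force: [-0.4, -0.0, -1.1]
grasp_force: 30.0
position: [0.4434, 0.2264, 0.2554]
force: [0.5, -0.4, -0.0]
grasp_force: 0.0
t 49.45 pos [0.388  0.2492 0.2742] yaw -22.09 tilt -1.0 open 0.502 gf 0.0 F [ 0.3 -0.3 -0.4] j [ 19.  15. 102.  -0.  63. 131.]
stand_seat [(0.8, [137.0, 321.0], [0.4412, 0.2287])]
brush [(0.83, [139.0, 320.0], [0.4397, 0.2298])]
brush_grip [(0.73, [135.0, 319.0], [0.4448, 0.2295])]
dye_pot [(0.81, [153.0, 231.0], [0.4666, 0.3531])]
stand [(0.6, [137.0, 320.0], [0.44, 0.2298])]
[320.78947368 137.15789474] [443.2 227.7] [14.7 14.3] 67.92424011230469
```

The brush handle is back where it hung before, upright (top at (443.2,227.7), 14.5 mm square). One last numeric check of the carriers and vessels, then I hand in.

```bash
python3 - <<'E'
from fit import *
c=cam('top'); hsv=cv2.cvtColor(c['img'],cv2.COLOR_RGB2HSV)
m=((hsv[...,0]>3)&(hsv[...,0]<22)&(hsv[...,1]>120)).astype(np.uint8); m[:,345:]=0;m[:140]=0;m[260:]=0
for k in cv2.findContours(m,0,1)[0]:
    if cv2.contourArea(k)>15:
        r=cv2.minAreaRect(np.array([at(c,p[0][1],p[0][0],.014)[:2]*1000 for p in k],np.float32)); print(np.round(r[0],1),np.round(r[1],1),round(r[2],1))
print(at(c,180,200,0)); look(c,[('rinse_beaker',0),('dye_pot',0)])
c=cam('side'); look(c,[('film_can',0),('reel',0),('paper_box',0),('brush',.075),('stand_seat',.075)])
E
```

```text
[445.6 241.3] [19.6 19.3] 44.1
[606.3 -48. ] [18.5 21.7] 88.7
[613.8   5.7] [33.9 34.1] 88.7
[629.8 156.3] [58.6 65.4] 89.1
[0.60316837 0.35519993 0.        ]
rinse_beaker [(0.87, [179.0, 198.0], [0.6058, 0.3598])]
dye_pot [(0.52, [226.0, 202.0], [0.4593, 0.3491])]
film_can [(0.6, [230.0, 296.0], [0.6056, -0.0468]), (0.57, [262.0, 376.0], [0.4157, 0.0433])]
reel [(0.61, [228.0, 222.0], [0.7889, -0.0464])]
paper_box [(0.94, [309.0, 201.0], [0.7811, 0.1887])]
brush [(0.63, [313.0, 366.0], [0.4524, 0.2297])]
stand_seat [(0.82, [308.0, 371.0], [0.4422, 0.2194]), (0.29, [299.0, 373.0], [0.437, 0.1983])]
```

```bash
python3 -c "from rig import hand_in; print(hand_in())"
```

```text
the job is handed in; nothing more can be done
None
```

I seated the large, small and mini carriers (no medium was on the bench), ran the brush through all its dips and touches, hung it back in its stand and handed the job in; no verdict came back, and I viewed 17 pictures where 14 were allowed.

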